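# Clamp a wooden moulding form in a star-wheel press

### The arm

A 7-joint arm with a two-finger parallel gripper is mounted at the origin on the work surface. World frame = base frame: x ahead of the robot, y to its left, z up, the work surface at z = 0. Lengths are in m, angles in rad, forces in N, time in s.
With the tool pointing down it reaches from about 0.35 to 0.9 m from the base axis. Payload 19.9 kg.
Tool frame: the origin (TCP) lies midway between the tips of the shut fingers; the grasp point (between the pads) lies robot.grip_depth behind it (robot.grip_depth is the distance from the TCP to the grasp point, in m); z points along the fingers, x is the direction in which the jaws open and shut, and the axes are right-handed (so a half turn about z gives the same grasp; the last joint's range is limited). The gripper opens to 94 mm and grips with 3 to 60 N. Pads are 16 mm wide; open, the fingers measure 119 mm over their backs; the gripper's body (75 mm by 177 mm) begins 78 mm behind the grasp point.
Start: joints at [1.212, 0.417, -0.01, 1.614, 0.005, 1.111, -0.053], TCP at [0.195, -0.594, 0.184] pointing down, gripper open.
Joint ranges: [-2.81, 2.81], [-0.39, 2.02], [-1.27, 1.25], [0.06, 2.57], [-1.19, 4.33], [0.19, 2], [-2.82, 2.82]. Speed limits (rad/s): [1.89, 1.89, 2.39, 2.39, 3.01, 3.01, 3.01].

### API

Orientations are given as a rotation vector (axis times angle).
In Python, from workcell import robot gives the robot as it stands.
- The arm moves only by the tool play_rows, never from a script. Its argument "deltas" is a list of rows, each a list of 3 entries, a list of its own where there are three numbers: the shift along the tool's x, y, z in cm, then the turn, a rotation vector about the tool's x, y, z in degrees, then the closure in counts, from 0 (fully open) to 255 (shut). In form: [[[dx, dy, dz], [ax, ay, az], claw], ...]. A call has 1 to 8 rows; each row is the pose to reach, as a shift and turn from the pose commanded when the call began, along the tool's axes at that moment; what a row does not reach only later rows make up. A row lasts 1/10 s, in which the tool goes at most 50 mm and 8.59 degrees, less where a joint would pass 70% of its speed; a pose out of reach is approached as far as the arm can. A call with a gripper value outside its range is refused whole. The fingers move at their own pace and stop on an object; "grip_force" is the grip in N (left out, the last holds). Time passes only in rows, so rows that repeat a pose let the fingers close. It gives the time, the measured TCP pose, the force and the opening at its end, in the units of the state.
- robot.read_state(): the state, without advancing time (a new reading comes with each control period).
- robot.read_camera(name): name is "scene" or "top" or "wrist"; returns a dict with "color" (400x640x3 uint8, red, green, blue), "depth" (400x640 float32, m along the optical axis (not along the pixel's ray), 0 where there is no reading), "K" (3x3 intrinsics, pixels), "dist_coeffs" ([k1, k2, p1, p2, k3] as OpenCV has them; the pictures are not rectified), "xyz" and "rotation" of the camera in the world; the wrist camera has in their place "tool_from_camera" (4x4, takes a point from camera to tool coordinates, whose origin is the TCP and whose axes are the tool frame's). Camera axes: x right, y up, looking along -z (the intrinsics and any distortion apply to the point x, -y, -z); pixel columns grow to the right and rows downward; lengths in m; the calibration is good to about 2 mm. A picture is of the moment at which its call begins: read the wrist's pose just before it.
- robot.hand_in(): hands the job in, once; it reports no verdict.
The state is a dict: "clock": time; "joints": joint angles; "joint_velocities": joint speeds; "joint_torque": joint torques, N m; "ee_pos": TCP position; "eef_rot": TCP orientation; "wrist_force": force on the tool from outside, world axes, zero at the start; "ft_torque": the same for the moment, N m; "opening": opening from 0.0 (shut) to 1.0 (fully open).
Only numpy, scipy, OpenCV 4.12 (cv2) and the standard library are available. Lean on these libraries where they do the work, as an engineer would, in place of code of your own. Each camera call takes 0.05 s, during which the arm holds its last target.

### The job

Stand the loose wooden moulding form on the bed of the small press, between the sprung jaw and the end stop, squared up with them, and let go of it. Then wind the jaw up to it by pushing the spokes of the star wheel round clockwise, one after another, until the jaw's sprung pad is pressed in about half-way against the form, which leaves it firmly held but not crushed; move the jaw only with its wheel, work gently, leave the other things alone and take the hand away at the end.

Things in the scene. Friction and masses are not known exactly. Their poses are not given: they have to be found in the camera images.
- form_center (a point): Loose moulding form of pale wood, 0.2 to 0.45 kg: block 90 (x) x 60 (y) x 50 mm high with an upright grip ridge on its middle, 20 mm thick (x), 56 mm long (y), from 50 to 90 mm above the underside. This point: middle of the form, 45 mm above its underside; the ridge's middle is 25 mm higher. z up; a half turn makes no difference. Its 60 mm (y) side goes between the jaws.
- press: Low forming press, fixed to the table; its place and yaw vary. Origin at table height; z up, y along its length from star wheel to end stop. Bed: plate 10 mm thick, x -85 to 85, y -185 to 215 mm; the form stands on it, between the sliding jaw and the stop.
- hood_top (a point): Middle of the top of the dark steel hood, 96 mm above the table. The hood's roof (82 to 96 mm up) spans x -90 to 90, y -150 to 6 mm of the press and covers the inner half of the star wheel and the back of the jaw; the gearbox below it is 50 mm high. So a finger from above reaches the spokes only beyond the hood's -y edge, and each spoke vanishes under it after about half a turn.
- slots (a point): Middle of the two stop slots in the bed (press x 0, y 165, z 10 mm). Near here the end stop is bolted: a steel bar 120 mm wide (x), 24 mm thick, top 52 mm above the table, its flat clamping face looking to -y. The face lies somewhere from y = 155 to 180 mm of the press (not measured, but visible). It does not move.
- wheel_axis (a point): Centre of the star wheel: upright axis at press x 0, y -140 mm, 68 mm above the table, the height of the spokes' centreline. Hub radius 20 mm; four level steel spokes 14 mm thick at 90 degrees, each with a black ball, 26 mm diameter, centred 122 mm from the axis. Clockwise means pushing spokes on the open side from +x to -x of the press.
- wheel (a joint): Turn t of the star wheel in rad, clockwise from above positive, -0.1 to 5; starts at 0 to 0.7. Spokes point at angles -t + k*90 deg from the press's +x. Closes the jaw 25 mm per rad. Friction 0.36 N m: pushed 95 mm from the axis it runs at about 4 N and stays where left. Squeezing the form raises this: 6.5 N = pad half-way (10 N), 9 N = bottomed (20 N). It holds up to 14 N of clamping.
- jaw: Sliding jaw, driven only by the wheel: steel bar 100 mm wide (x), 22 mm thick, top 56 mm above the table. Origin at the middle of its back face, at table height; it lies at y = -15 mm + 25 mm x wheel turn of the press and moves along the press's y.
- jaw_top (a point): Middle of the top of the jaw's steel bar, 11 mm ahead of the jaw's origin. On springs in front of the bar sits a dark wooden pad, 96 mm wide, 12 mm thick, 13 to 55 mm above the table; its clamping face is 34 mm ahead (+y) of this point when free. The spring takes 2.5 N per mm; the pad bottoms after 8 mm.
- spool_a_center (a point): Bystander: cone of brown thread, 100 mm high, 56 mm wide foot; point half-way up.
- spool_b_center (a point): Bystander: cone of grey thread, the same size; point half-way up.
- jar_center (a point): Bystander: amber glass jar, 64 mm diameter, 85 mm high; point half-way up.
- mallet_grip (a point): Bystander: wooden mallet, 240 mm long, lying down; point on its handle.
- awl_grip (a point): Bystander: awl with a dark wooden handle, 150 mm long, lying down; point on its handle.
- weight_center (a point): Bystander: dark steel disc weight, 60 mm diameter, 40 mm high; point at its centre.
Mind the look-alikes: they are no part of the job. What is shaped like the part that bears form_center but pink or yellow is not meant.

How it is judged:
On the way, in this order (a step that is already met when the one before it is completed fails the run):
1. the form stands upright on the bed between jaw and stop, squared up, and is let go (x of form_center in the frame of press between -0.025 and 0.025 m and y of form_center in the frame of press between 0.04 and 0.155 m and z of form_center in the frame of press between 0.051 and 0.06 m and angle between form_center's own z axis and vertical below 0.08 rad and angle between the y axis of form_center and the y axis of press, either way round below 0.12 rad and contact force between the fingers and form below 0.2 N), for 0.2 s.
2. the wheel has been wound until the pad squeezes the form (contact force between form and jaw above 4 N), for 0.2 s.
At the end, for the whole second after the job is handed in: The form stands upright on the bed (within 25 mm of the press's middle line, within 0.12 rad of square, tilt under 0.08 rad), clamped against the stop with 4 to 17 N on the jaw's pad (pad about 1.6 to 6.8 mm of its 8 mm in), the wheel at rest (x of form_center in the frame of press between -0.025 and 0.025 m and z of form_center in the frame of press between 0.051 and 0.06 m and angle between form_center's own z axis and vertical below 0.08 rad and angle between the y axis of form_center and the y axis of press, either way round below 0.12 rad and contact force between form and jaw between 4 and 17 N and velocity of joint wheel between -0.03 and 0.03 rad/s); the robot touches nothing.
It fails at once if the form is crushed: more than 26 N between jaw and form (contact force between form and jaw above 26 N).
It fails at once if the robot shoves the jaw itself (more than 4 N) instead of using the wheel (contact force between any of the fingers, the arm and jaw above 4 N).
It fails at once if the press or its wheel is pushed with more than 25 N (contact force between any of the fingers, the arm and press above 25 N).
It fails at once if a bystander is moved by more than 30 mm (distance of any of spool_a_center, spool_b_center, jar_center, mallet_grip, awl_grip, weight_center from where it was at the start of the episode above 0.03 m).
It also fails if it takes over 72 s, if anything falls off the work surface, if the arm or the gripper's body presses on something with over 40 N, if the wrist force passes 120 N, or if a joint passes its speed limit or range.

## Working session

There is one attempt and no reset: what is moved stays moved. The work goes in short steps, Python scripts to look and compute and a tool call to move; the robot and the scene stay as the last step left them, time stands still between calls to the robot, and variables do not carry over. Pictures are saved under pics/ and viewed, and the job is handed in when it is done.

Besides the shell and the picture viewer there is one more tool, called after ">>>" by a JSON object that holds its "fn" and its "kwargs", one argument or row to a line. play_rows: Moves the arm, as the interface text tells. Its arguments: {"type":"object","properties":{"deltas":{"type":"array","items":{"type":"array"}},"grip_force":{"type":"number"}},"required":["deltas"]}

```bash
mkdir -p pics; ls
python3 - <<'E'
from workcell import robot
import cv2
s=robot.read_state(); print(s); print(robot.grip_depth)
for n in ["scene","top"]:
    c=robot.read_camera(n); cv2.imwrite(f"pics/{n}0.png",c["color"][:,:,::-1]); print(n,c["K"],c["dist_coeffs"],c["xyz"],c["rotation"])
E
```

```text
pics
{'clock': 0.0, 'joints': array([ 1.21152576,  0.41796241, -0.01033961,  1.6141548 ,  0.00468034,
        1.11064239, -0.05302978]), 'joint_velocities': array([ 0.00089992,  0.00053859,  0.00029704, -0.00319217, -0.00100377,
       -0.00031101,  0.00047352]), 'joint_torque': array([-2.17357101e-04, -8.51216125e+01,  6.39075246e-01, -4.25974917e+01,
       -4.88141261e-02,  1.86891994e-02,  1.03656257e-04]), 'ee_pos': array([ 0.19517831, -0.59334806,  0.18354046]), 'eef_rot': array([-2.54442846e+00,  1.84161911e+00,  1.50272435e-03]), 'wrist_force': array([0.07716156, 0.07672435, 0.75074762]), 'ft_torque': array([0.00612987, 0.03074315, 0.04735405]), 'opening': 0.9996408793727649}
0.0188
scene [[368.25638333   0.         320.34573531]
 [  0.         368.25638333 198.64405894]
 [  0.           0.           1.        ]] [0.02205705 0.         0.         0.         0.        ] [ 1.24470218 -0.5379342   0.64595717] [0.91250206 0.44884245 0.80213857]
top [[422.88110224   0.         311.82712335]
 [  0.         422.88110224 197.4709771 ]
 [  0.           0.           1.        ]] [-0.07049593  0.          0.          0.          0.        ] [0.36858008 0.01104764 1.48486942] [ 0.1115958  -0.08327297 -1.57742916]
```

View pics/scene0.png

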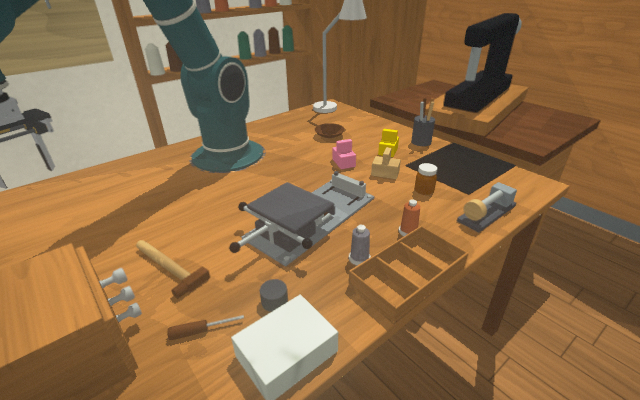

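View pics/top0.png

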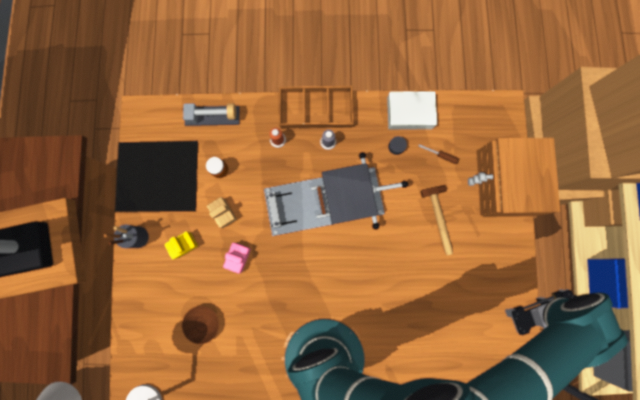

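The three look-alikes in the top view are pale wood at (220,212), yellow at (180,245) and pink at (237,257). Pale wood fits the description, and I'll confirm it in a crop.

```bash
cat > h.py <<'E'
import numpy as np, cv2
from scipy.spatial.transform import Rotation as R
from workcell import robot
def cam(n):
    s=robot.read_state(); c=robot.read_camera(n)
    if n=="wrist":
        T=np.eye(4);T[:3,:3]=R.from_rotvec(s["eef_rot"]).as_matrix();T[:3,3]=s["ee_pos"];T=T@np.array(c["tool_from_camera"])
    else:
        T=np.eye(4);T[:3,:3]=R.from_rotvec(c["rotation"]).as_matrix();T[:3,3]=c["xyz"]
    c["T"]=T; return c
def rays(c,px):
    u=cv2.undistortPoints(np.array(px,float).reshape(-1,1,2),c["K"],np.array(c["dist_coeffs"]))[:,0]
    d=np.c_[u[:,0],-u[:,1],-np.ones(len(u))]
    return d@c["T"][:3,:3].T
def onz(c,px,z):
    d=rays(c,px);o=c["T"][:3,3]; return o+d*((z-o[2])/d[:,2])[:,None]
def dep(c,px):
    d=rays(c,px); z=np.array([c["depth"][int(round(p[1])),int(round(p[0]))] for p in px]); return c["T"][:3,3]+d*z[:,None]
def proj(c,P):
    P=np.array(P,float).reshape(-1,3); q=(P-c["T"][:3,3])@c["T"][:3,:3]; q=q*[1,-1,-1]
    return cv2.projectPoints(q,np.zeros(3),np.zeros(3),c["K"],np.array(c["dist_coeffs"]))[0][:,0]
def cloud(c):
    h,w=c["depth"].shape; uu,vv=np.meshgrid(np.arange(w),np.arange(h)); px=np.c_[uu.ravel(),vv.ravel()]
    P=c["T"][:3,3]+rays(c,px)*c["depth"].ravel()[:,None]; return P.reshape(h,w,3)
def crop(c,x0,y0,x1,y1,f,name):
    cv2.imwrite("pics/"+name,cv2.resize(c["color"][y0:y1,x0:x1,::-1],None,fx=f,fy=f,interpolation=cv2.INTER_CUBIC))
E
python3 - <<'E'
from h import *
c=cam("top"); crop(c,200,140,430,270,3.4,"t_press.png"); crop(c,160,180,270,290,5,"t_form.png")
P=cloud(c)
for p in [(222,205),(228,217),(214,218),(219,222),(350,180),(330,200),(290,200),(280,205),(322,200)]:
    print(p,P[p[1],p[0]].round(4))
c=cam("scene"); crop(c,225,120,425,270,4,"s_press.png")
E
```

```text
(222, 205) [0.5198 0.3353 0.0927]
(228, 217) [0.4829 0.3236 0.0506]
(214, 218) [0.4795 0.3708 0.0553]
(219, 222) [0.4661 0.3547 0.0495]
(350, 180) [ 0.5987 -0.0918  0.0978]
(330, 200) [ 0.5329 -0.0246  0.094 ]
(290, 200) [0.5446 0.114  0.0066]
(280, 205) [0.5263 0.1485 0.0152]
(322, 200) [0.5378 0.0016 0.0546]
```

View pics/t_press.png

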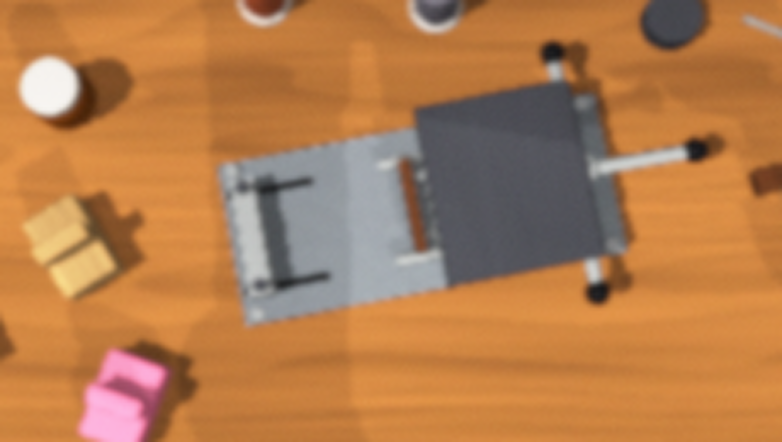

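View pics/t_form.png

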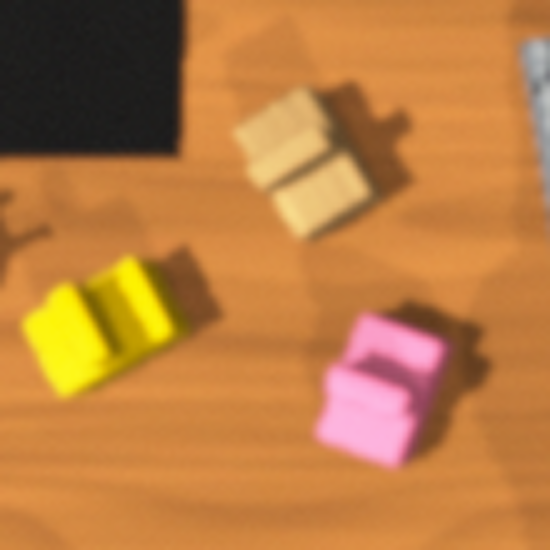

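View pics/s_press.png

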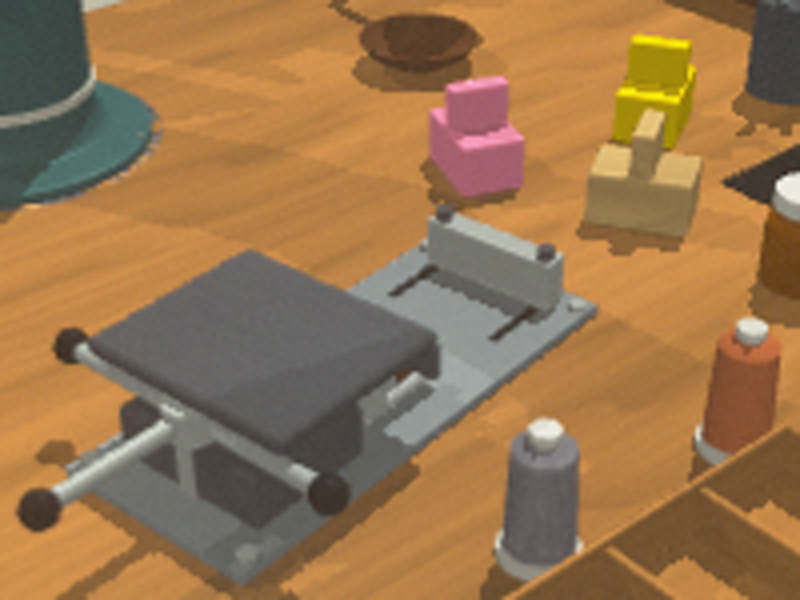

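Run:
```python
from h import *
c=cam("top")
cr=lambda a:[(x/3.4+200-.35,y/3.4+140-.35) for x,y in a]
B=onz(c,cr([(220,166),(248,324),(622,252),(595,98)]),0.01); print("bed",B.round(4))  # -> (+x,215),(-x,215),(-x,-185),(+x,-185)
H=onz(c,cr([(416,108),(450,287),(604,256),(570,82)]),0.096); print("hood",H.round(4))
def fit(L,W):
    L=np.array(L)/1000; l=L.mean(0);w=W[:,:2].mean(0)
    a=L-l;b=W[:,:2]-w
    th=np.arctan2((a[:,0]*b[:,1]-a[:,1]*b[:,0]).sum(),(a*b).sum())
    Rm=np.array([[np.cos(th),-np.sin(th)],[np.sin(th),np.cos(th)]]); t=w-Rm@l
    print("yaw",th,"org",t,"res",((L@Rm.T+t-W[:,:2])*1000).round(1).tolist())
fit([(85,215),(-85,215),(-85,-185),(85,-185)],B)
fit([(90,6),(-90,6),(-90,-150),(90,-150)],H)
fit([(85,215),(-85,215),(-85,-185),(85,-185),(90,6),(-90,6),(-90,-150),(90,-150)],np.r_[B,H])
```

```text
bed [[ 0.5862  0.2045  0.01  ]
 [ 0.4221  0.1748  0.01  ]
 [ 0.4926 -0.21    0.01  ]
 [ 0.6537 -0.1864  0.01  ]]
hood [[ 0.6289  0.0008  0.096 ]
 [ 0.4531 -0.0301  0.096 ]
 [ 0.4816 -0.1795  0.096 ]
 [ 0.6533 -0.1508  0.096 ]]
yaw 0.1739477158995837 org [ 0.54123251 -0.01904441] res [[1.6, 2.9], [-1.8, 3.2], [-3.0, -6.0], [3.3, -0.1]]
yaw 0.17177315201156315 org [ 0.54192615 -0.01897412] res [[0.6, 1.5], [-0.8, 1.7], [-2.7, -2.6], [2.9, -0.6]]
yaw 0.17384196401534902 org [ 0.54150518 -0.01902221] res [[1.9, 2.9], [-1.5, 3.3], [-2.8, -6.0], [3.5, -0.1], [0.2, 1.7], [-1.2, 1.5], [-2.8, -2.8], [2.8, -0.4]]
```

Run:
```python
from h import *
c=cam("top")
cr=lambda a:[(x/5+160-.4,y/5+180-.4) for x,y in a]
# block top outline: corners seen at z .05: left(235,132), bottom(303,238), right(372,188), top(305,88)
Q=onz(c,cr([(236,133),(303,239),(373,188),(305,88)]),0.05);print(Q.round(4),Q.mean(0))
print(np.linalg.norm(Q-np.roll(Q,-1,0),axis=1))
e=Q[1]-Q[0]+Q[2]-Q[3]; print("long dir deg",np.degrees(np.arctan2(e[1],e[0])))
e=Q[2]-Q[1]+Q[3]-Q[0]; print("short dir deg",np.degrees(np.arctan2(e[1],e[0])))
R4=onz(c,cr([(249,173),(262,189),(336,143),(326,125)]),0.09);print(R4.round(4),R4.mean(0))
P=cloud(c)[175:235,195:245].reshape(-1,3)
for lo,hi in[(0.075,.11),(0.035,.07)]:
    m=P[(P[:,2]>lo)&(P[:,2]<hi)]; r=cv2.minAreaRect(m[:,:2].astype(np.float32)*1000); print(len(m),m.mean(0),r)
s=robot.read_state(); print(R.from_rotvec(s["eef_rot"]).as_matrix().round(3))
w=cam("wrist"); print(w["tool_from_camera"].round(4) if hasattr(w["tool_from_camera"],'round') else w["tool_from_camera"], w["K"])
```

```text
[[0.5208 0.398  0.05  ]
 [0.4476 0.3501 0.05  ]
 [0.4821 0.3023 0.05  ]
 [0.5515 0.3506 0.05  ]] [0.50049787 0.35025001 0.05      ]
[0.08753883 0.05896022 0.0845608  0.056545  ]
long dir deg -146.00360620832427
short dir deg -55.563273570409166
[[0.4896 0.3779 0.09  ]
 [0.4789 0.3689 0.09  ]
 [0.5092 0.3195 0.09  ]
 [0.5214 0.3265 0.09  ]] [0.4997722  0.34817032 0.09      ]
113 [0.50016547 0.34966742 0.08939815] ((500.5529479980469, 350.5636901855469), (22.202186584472656, 56.186180114746094), 31.335031509399414)
380 [0.50435497 0.34785324 0.05041446] ((539.6092529296875, 362.360107421875), (181.27272033691406, 77.97343444824219), 17.172937393188477)
[[ 0.312 -0.95  -0.   ]
 [-0.95  -0.312  0.   ]
 [-0.     0.    -1.   ]]
[[ 1.000e+00 -1.200e-03 -8.000e-04  8.000e-04]
 [-1.300e-03 -9.739e-01 -2.268e-01 -6.570e-02]
 [-5.000e-04  2.268e-01 -9.739e-01 -2.007e-01]
 [ 0.000e+00  0.000e+00  0.000e+00  1.000e+00]] [[317.72484144   0.         324.13191626]
 [  0.         317.72484144 196.04663471]
 [  0.           0.           1.        ]]
```

```bash
cat >> h.py <<'E'
def todelta(pos,xdeg):
    """tool-frame shift cm and turn deg from measured pose to target: tool down, tool x at xdeg in world"""
    s=robot.read_state(); M=R.from_rotvec(s["eef_rot"]).as_matrix()
    a=np.radians(xdeg); x=np.array([np.cos(a),np.sin(a),0]);z=np.array([0,0,-1.]);T=np.c_[x,np.cross(z,x),z]
    d=M.T@(np.array(pos)-s["ee_pos"])*100; r=np.degrees(R.from_matrix(M.T@T).as_rotvec())
    print("delta cm",d.round(2),"turn",r.round(2),"now",s["ee_pos"].round(4),"clk",round(s["clock"],2),"F",s["wrist_force"].round(1))
E
python3 - <<'E'
from h import *
todelta([.5,-.3,.28],-30)
todelta([.54,0,.28],10)
E
```

```text
delta cm [-18.37 -38.12  -9.6 ] turn [-0.000e+00  2.000e-02 -4.179e+01] now [ 0.1953 -0.5936  0.184 ] clk 0.35 F [-0.4 -0.3 -0.2]
delta cm [-45.62 -51.3   -9.59] turn [-1.000e-02  2.000e-02 -8.179e+01] now [ 0.1953 -0.5936  0.184 ] clk 0.35 F [-0.4 -0.3 -0.2]
```

>>> {"fn": "play_rows", "kwargs": {
  "deltas": [
    [[-2,-4,-5],[0,0,-8],0],
    [[-5,-9,-10],[0,0,-16],0],
    [[-9,-18,-10],[0,0,-25],0],
    [[-14,-28,-10],[0,0,-33],0],
    [[-18,-36,-10],[0,0,-41],0],
    [[-24,-40,-10],[0,0,-49],0],
    [[-32,-44,-10],[0,0,-57],0],
    [[-40,-48,-10],[0,0,-65],0]
  ],
  "grip_force": 25
}}

```text
clock: 1.15
ee_pos: [0.4243, -0.3071, 0.2783]
eef_rot: [3.137, -0.177, 0.0]
wrist_force: [0.4, 0.1, -0.4]
opening: 0.999
```

Run:
```python
from h import *
todelta([.54,0,.28],10)
```

```text
delta cm [  8.05 -31.82  -0.17] turn [ 0.000e+00 -1.000e-02 -1.645e+01] now [ 0.4243 -0.3071  0.2783] clk 1.15 F [ 0.4  0.1 -0.4]
```

>>> {"fn": "play_rows", "kwargs": {
  "deltas": [
    [[2,-5,0],[0,0,-8],0],
    [[3,-10,0],[0,0,-16],0],
    [[5,-15,0],[0,0,-16],0],
    [[6,-20,0],[0,0,-16],0],
    [[7,-25,0],[0,0,-16.5],0],
    [[8,-29,0],[0,0,-16.5],0],
    [[8,-32,0],[0,0,-16.5],0],
    [[8,-32,0],[0,0,-16.5],0]
  ]
}}

```text
clock: 1.95
ee_pos: [0.5408, 0.0043, 0.2783]
eef_rot: [-3.128, -0.276, -0.001]
wrist_force: [-0.7, -0.9, -0.6]
opening: 0.993
```

Run:
```python
from h import *
todelta([.54,0,.28],10)
c=cam("wrist"); cv2.imwrite("pics/w1.png",c["color"][:,:,::-1]); np.savez("w1.npz",T=c["T"],K=c["K"],dist_coeffs=c["dist_coeffs"],depth=c["depth"])
```

```text
delta cm [-0.15  0.41 -0.17] turn [-0.08 -0.03  0.07] now [0.5408 0.0043 0.2783] clk 1.95 F [-0.7 -0.9 -0.6]
```

View pics/w1.png

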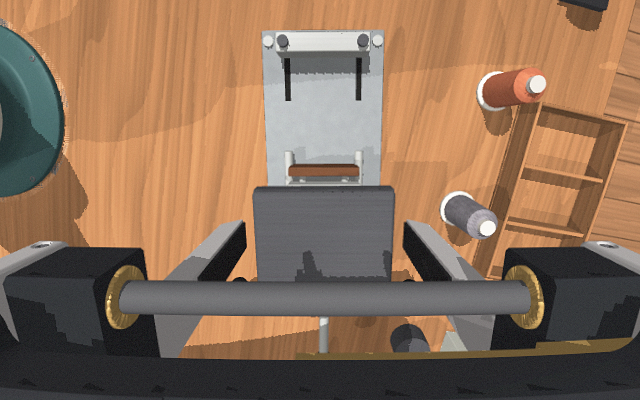

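Run:
```python
import cv2
i=cv2.imread("pics/w1.png"); cv2.imwrite("pics/w1c.png",cv2.resize(i[20:200,240:410],None,fx=4,fy=3.3,interpolation=cv2.INTER_CUBIC))
```

```text
(no output)
```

View pics/w1c.png

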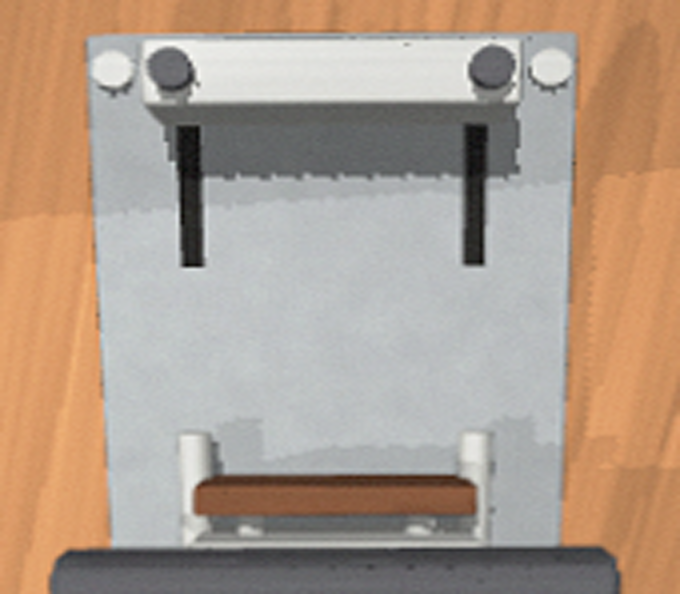

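Run:
```python
from h import *
d=np.load("w1.npz"); c={k:d[k] for k in d}
cr=lambda a:[(x/4+240-.4,y/3.3+20-.35) for x,y in a]
th=.1735;o=np.array([.5415,-.019]);Rm=np.array([[np.cos(th),-np.sin(th)],[np.sin(th),np.cos(th)]])
def pr(n,px,z):
    Q=onz(c,cr(px),z); print(n,Q[:,:2].round(4).tolist(),"press",((Q[:,:2]-o)@Rm*1000).round(1).tolist())
pr("bedtop",[(86,35),(577,32)],.01)
pr("stop top front",[(143,103),(520,103)],.052)
pr("stop face bottom",[(160,124),(510,124)],.01)
pr("pad front top",[(193,486),(477,486)],.055)
pr("slot start",[(192,265),(475,265)],.01)
pr("hood front",[(62,548),(607,548)],.096)
i=cv2.imread("pics/w1.png"); P=np.array(cloud(c))
for p in [(330,45),(330,120),(330,172),(330,210)]: print(p,P[p[1],p[0]].round(4))
```

```text
bedtop [[0.4228, 0.1756], [0.5885, 0.2064]] press [[-83.4, 212.1], [85.2, 213.9]]
stop top front [[0.4537, 0.1446], [0.5709, 0.1656]] press [[-58.2, 176.3], [60.8, 176.7]]
stop face bottom [[0.4533, 0.1449], [0.5731, 0.1663]] press [[-58.6, 176.6], [63.1, 177.1]]
pad front top [[0.4923, 0.0018], [0.5862, 0.0186]] press [[-44.8, 29.0], [50.5, 29.4]]
slot start [[0.4733, 0.0898], [0.5724, 0.1075]] press [[-48.5, 118.9], [52.3, 119.3]]
hood front [[0.4597, -0.0219], [0.6249, 0.0077]] press [[-81.1, 11.3], [86.7, 11.9]]
(330, 45) [0.5204 0.1634 0.0521]
(330, 120) [0.5377 0.0728 0.0089]
(330, 172) [0.5493 0.005  0.0548]
(330, 210) [ 0.5561 -0.0361  0.0962]
```

Run:
```python
from h import *
todelta([.47,.31,.25],33)
```

```text
delta cm [ -1.64 -31.61   2.84] turn [ -0.03  -0.   -23.08] now [0.5406 0.0014 0.2782] clk 2.0 F [ 0.1 -0.2 -0.4]
```

>>> {"fn": "play_rows", "kwargs": {
  "deltas": [
    [[0,-5,0],[0,0,-6],0],
    [[0,-10,0],[0,0,-12],0],
    [[0,-15,0],[0,0,-18],0],
    [[-1,-20,1],[0,0,-23],0],
    [[-1,-25,2],[0,0,-23],0],
    [[-1.5,-29,2.5],[0,0,-23],0],
    [[-1.6,-31.5,2.8],[0,0,-23],0],
    [[-1.6,-31.5,2.8],[0,0,-23],0]
  ]
}}

```text
clock: 2.8
ee_pos: [0.4705, 0.3093, 0.2498]
eef_rot: [-3.012, -0.889, 0.001]
wrist_force: [0.9, -0.6, 0.8]
opening: 1.002
```

Run:
```python
from h import *
todelta([.5,.35,.13],33)
c=cam("wrist"); cv2.imwrite("pics/w2.png",c["color"][:,:,::-1]); np.savez("w2.npz",T=c["T"],K=c["K"],dist_coeffs=c["dist_coeffs"],depth=c["depth"])
P=cloud(c)
print("proj",proj(c,[[.5,.35,.09]]))
P=P.reshape(-1,3);d=np.hypot(P[:,0]-.5,P[:,1]-.35)
for lo,hi,r in[(0.08,.105,.045),(0.03,.06,.06)]:
    m=P[(P[:,2]>lo)&(P[:,2]<hi)&(d<r)]; print(len(m),m.mean(0),np.percentile(m[:,2],50),cv2.minAreaRect(m[:,:2].astype(np.float32)*1000))
```

```text
delta cm [ 4.69 -1.8  11.98] turn [-0.06  0.03 -0.1 ] now [0.4705 0.3093 0.2498] clk 2.8 F [ 0.9 -0.6  0.8]
proj [[365.23829576 163.96893118]]
855 [0.50296434 0.35139952 0.08972753] 0.09001683892618512 ((503.7613220214844, 351.500244140625), (20.022388458251953, 55.53836441040039), 31.755090713500977)
2450 [0.50070115 0.35144221 0.05000558] 0.0501572375395781 ((503.5980529785156, 351.02325439453125), (89.05110168457031, 60.363765716552734), 31.92790985107422)
```

View pics/w2.png

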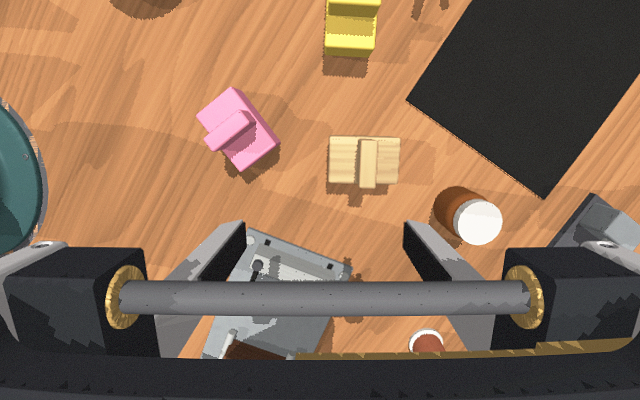

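Run:
```python
from h import *
todelta([.503,.351,.057],31.9)
```

```text
delta cm [ 5.02 -1.96 19.29] turn [-0.01  0.04  0.88] now [0.4715 0.3074 0.2499] clk 2.85 F [ 0.4 -1.  -0.5]
```

>>> {"fn": "play_rows", "kwargs": {
  "deltas": [
    [[2,-1,4],[0,0,0.5],0],
    [[4,-2,8],[0,0,1],0],
    [[5,-2,11],[0,0,1],0],
    [[5,-2,12],[0,0,1],0],
    [[5,-2,12],[0,0,1],0]
  ]
}}

```text
clock: 3.35
ee_pos: [0.5031, 0.3491, 0.1295]
eef_rot: [3.022, 0.856, -0.003]
wrist_force: [0.4, 0.1, 0.4]
opening: 0.999
```

Run:
```python
from h import *
todelta([.503,.351,.057],31.9)
```

```text
delta cm [ 0.11 -0.17  7.25] turn [ 0.01  0.12 -0.28] now [0.5031 0.3491 0.1295] clk 3.35 F [0.4 0.1 0.4]
```

>>> {"fn": "play_rows", "kwargs": {
  "deltas": [
    [[0,-0.1,3],[0,0,-0.2],0],
    [[0,-0.1,6],[0,0,-0.2],0],
    [[0,-0.1,7.2],[0,0,-0.2],0],
    [[0,-0.1,7.2],[0,0,-0.2],80],
    [[0,-0.1,7.2],[0,0,-0.2],120],
    [[0,-0.1,7.2],[0,0,-0.2],200],
    [[0,-0.1,7.2],[0,0,-0.2],255],
    [[0,-0.1,7.2],[0,0,-0.2],255]
  ],
  "grip_force": 25
}}

```text
clock: 4.15
ee_pos: [0.5027, 0.352, 0.0589]
eef_rot: [-3.02, -0.863, -0.001]
wrist_force: [0.4, 0.0, 0.3]
opening: 0.61
```

>>> {"fn": "play_rows", "kwargs": {
  "deltas": [
    [[0,0,0],[0,0,0],255],
    [[0,0,0],[0,0,0],255],
    [[0,0,0],[0,0,0],255],
    [[0,0,-2],[0,0,0],255],
    [[0,0,-5],[0,0,0],255],
    [[0,0,-8],[0,0,0],255]
  ]
}}

```text
clock: 4.75
ee_pos: [0.5021, 0.3517, 0.139]
eef_rot: [-3.02, -0.864, 0.002]
wrist_force: [-0.7, -0.5, -0.2]
opening: 0.102
```

Run:
```python
from h import *
th=.176;o=np.array([.5425,-.018]);Rm=np.array([[np.cos(th),-np.sin(th)],[np.sin(th),np.cos(th)]])
p=Rm@[0,.143]+o; print(p)
todelta([*p,.15],np.degrees(th))
c=cam("wrist"); cv2.imwrite("pics/w3.png",c["color"][:,:,::-1])
```

```text
[0.51746173 0.12279093]
delta cm [-10.8   20.24  -1.1 ] turn [-1.000e-02  6.000e-02  2.184e+01] now [0.5021 0.3517 0.139 ] clk 4.75 F [-0.7 -0.5 -0.2]
```

View pics/w3.png

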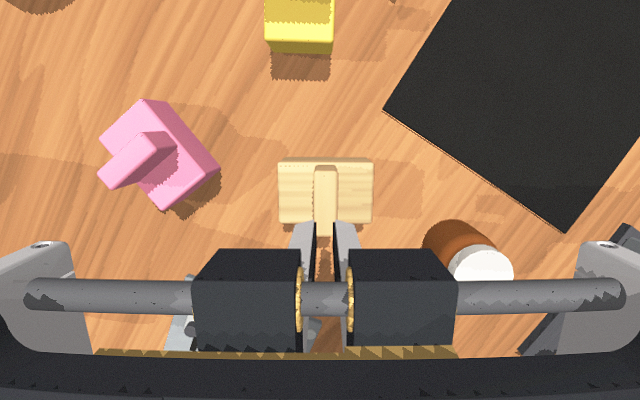

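The fingers were still closing when I lifted, so they closed on nothing. The form still stands at (325,190). I'll reopen, measure it again and wait longer this time.

>>> {"fn": "play_rows", "kwargs": {
  "deltas": [
    [[0,2,-5],[0,0,0],0],
    [[0,4,-9],[0,0,0],0],
    [[0,4,-10],[0,0,0],0],
    [[0,4,-10],[0,0,0],0],
    [[0,4,-10],[0,0,0],0],
    [[0,4,-10],[0,0,0],0]
  ]
}}

```text
clock: 5.4
ee_pos: [0.5227, 0.318, 0.2366]
eef_rot: [3.02, 0.865, -0.004]
wrist_force: [-0.7, 0.5, 1.0]
opening: 0.531
```

Run:
```python
from h import *
c=cam("wrist"); cv2.imwrite("pics/w4.png",c["color"][:,:,::-1])
P=cloud(c)
P=P.reshape(-1,3);d=np.hypot(P[:,0]-.503,P[:,1]-.351)
for lo,hi,r in[(0.08,.105,.045),(0.03,.06,.06)]:
    m=P[(P[:,2]>lo)&(P[:,2]<hi)&(d<r)]; print(len(m),m.mean(0),np.percentile(m[:,2],50),cv2.minAreaRect(m[:,:2].astype(np.float32)*1000))
todelta([.503,.351,.057],31.9)
```

```text
945 [0.50337986 0.35181865 0.08988961] 0.08999901292008378 ((504.1164855957031, 351.15533447265625), (19.737184524536133, 55.49458694458008), 31.773305892944336)
2792 [0.50314337 0.35206537 0.05005794] 0.05013305819321434 ((503.8677978515625, 351.52642822265625), (90.0149154663086, 60.33753967285156), 30.923004150390625)
delta cm [ 0.11 -3.84 17.98] turn [-0.03  0.12  0.07] now [0.5228 0.318  0.2368] clk 5.45 F [ 0.7  1.  -0.4]
```

>>> {"fn": "play_rows", "kwargs": {
  "deltas": [
    [[0,-2,4.5],[0,0,0],100],
    [[0.1,-3.8,9],[0,0,0],100],
    [[0.1,-3.9,13],[0,0,0],100],
    [[0.1,-3.9,16.5],[0,0,0],100],
    [[0.1,-3.9,17.9],[0,0,0],120],
    [[0.1,-3.9,17.9],[0,0,0],160],
    [[0.1,-3.9,17.9],[0,0,0],255],
    [[0.1,-3.9,17.9],[0,0,0],255]
  ],
  "grip_force": 25
}}

```text
clock: 6.25
ee_pos: [0.5046, 0.3521, 0.061]
eef_rot: [-3.02, -0.863, -0.004]
wrist_force: [-0.5, -0.2, -0.5]
opening: 0.309
```

>>> {"fn": "play_rows", "kwargs": {
  "deltas": [
    [[0,0,0],[0,0,0],255],
    [[0,0,0],[0,0,0],255],
    [[0,0,0],[0,0,0],255],
    [[0,0,0],[0,0,0],255],
    [[0,0,0],[0,0,0],255]
  ]
}}

```text
clock: 6.75
ee_pos: [0.5041, 0.3516, 0.0603]
eef_rot: [3.021, 0.863, 0.002]
wrist_force: [-3.1, -2.1, 7.8]
opening: 0.21
```

>>> {"fn": "play_rows", "kwargs": {
  "deltas": [
    [[0,0,-1],[0,0,0],255],
    [[0,0,-3],[0,0,0],255],
    [[0,0,-6],[0,0,0],255],
    [[0,0,-9],[0,0,0],255],
    [[0,0,-10],[0,0,0],255],
    [[0,0,-10],[0,0,0],255]
  ]
}}

```text
clock: 7.35
ee_pos: [0.5044, 0.3518, 0.1606]
eef_rot: [-3.02, -0.863, -0.004]
wrist_force: [1.4, -0.8, -2.7]
opening: 0.208
```

Run:
```python
from h import *
th=.176;o=np.array([.5425,-.018]);Rm=np.array([[np.cos(th),-np.sin(th)],[np.sin(th),np.cos(th)]])
p=Rm@[0,.143]+o; print(p)
todelta([*p,.16],np.degrees(th))
c=cam("wrist"); cv2.imwrite("pics/w5.png",c["color"][:,:,::-1])
P=cloud(c).reshape(-1,3); M=c["T"]@np.linalg.inv(np.array(c["tool_from_camera"])); Q=(P-M[:3,3])@M[:3,:3]
m=Q[(abs(Q[:,2]+.03)<.012)&(abs(Q[:,0])<.015)&(abs(Q[:,1])<.05)]; print("ridge top in tool",len(m),m.mean(0) if len(m) else 0)
m=Q[(abs(Q[:,2]-.01)<.01)&(abs(Q[:,0])<.06)&(abs(Q[:,1])<.06)]; print("block top in tool",len(m),m.mean(0), m.min(0),m.max(0))
```

```text
[0.51746173 0.12279093]
delta cm [-10.99  20.13   0.04] turn [-1.000e-02 -1.400e-01  2.181e+01] now [0.5044 0.3518 0.1606] clk 7.35 F [ 1.4 -0.8 -2.7]
ridge top in tool 3522 [ 0.00035218 -0.00326505 -0.02988337]
block top in tool 5915 [-0.00111711 -0.01064428  0.01014812] [-4.53136705e-02 -3.01965622e-02  4.34266093e-05] [0.04441216 0.0235711  0.01968395]
```

View pics/w5.png

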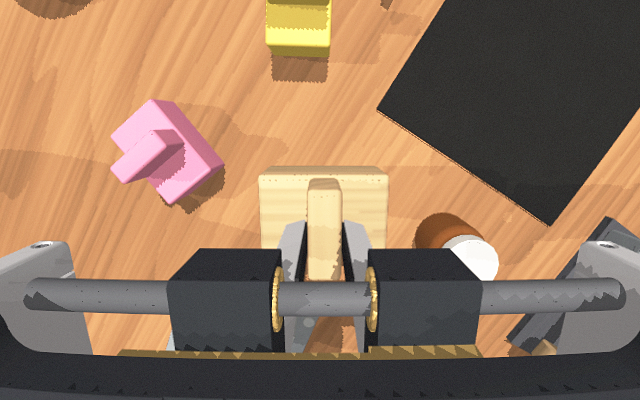

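>>> {"fn": "play_rows", "kwargs": {
  "deltas": [
    [[-1,2,0],[0,0,3],255],
    [[-3,5,0],[0,0,7],255],
    [[-5,9,0],[0,0,12],255],
    [[-7,13,0],[0,0,17],255],
    [[-9,17,0],[0,0,21.8],255],
    [[-10.5,19.2,0],[0,0,21.8],255],
    [[-11,20.1,1],[0,0,21.8],255],
    [[-11,20.1,3],[0,0,21.8],255]
  ]
}}

```text
clock: 8.2
ee_pos: [0.517, 0.121, 0.1284]
eef_rot: [3.129, 0.273, 0.001]
wrist_force: [-0.0, 0.5, -2.5]
opening: 0.205
```

Run:
```python
from h import *
todelta([.5175,.1228,.072],10.1)
c=cam("wrist"); cv2.imwrite("pics/w6.png",c["color"][:,:,::-1])
P=cloud(c).reshape(-1,3)
th=.176;o=np.array([.5425,-.018]);Rm=np.array([[np.cos(th),-np.sin(th)],[np.sin(th),np.cos(th)]])
Q=np.c_[(P[:,:2]-o)@Rm,P[:,2]]
m=Q[(Q[:,2]>.045)&(Q[:,2]<.057)&(Q[:,1]>.15)&(Q[:,1]<.21)&(abs(Q[:,0])<.08)]
print("stop top",len(m),m.min(0),m.max(0),np.percentile(m,[1,99],axis=0)); r=cv2.minAreaRect(m[:,:2].astype(np.float32)*1000); print(r)
m=Q[(Q[:,2]>.105)&(Q[:,2]<.13)&(abs(Q[:,0])<.06)&(abs(Q[:,1]-.143)<.05)]; print("form top",len(m),np.percentile(m,[1,99],axis=0))
```

```text
delta cm [ 0.08 -0.17  5.64] turn [ 0.03 -0.02 -0.12] now [0.517  0.121  0.1284] clk 8.2 F [-0.   0.5 -2.5]
stop top 3384 [-0.0596273   0.17490306  0.0454525 ] [0.06033381 0.19931109 0.05685759] [[-0.05790332  0.1751394   0.04985374]
 [ 0.0586974   0.19919994  0.05400337]]
((0.3346824645996094, 187.02450561523438), (119.83220672607422, 24.186872482299805), 0.5436518788337708)
form top 6052 [[-0.04465514  0.12075114  0.106707  ]
 [ 0.04287831  0.17149483  0.12164099]]
```

View pics/w6.png

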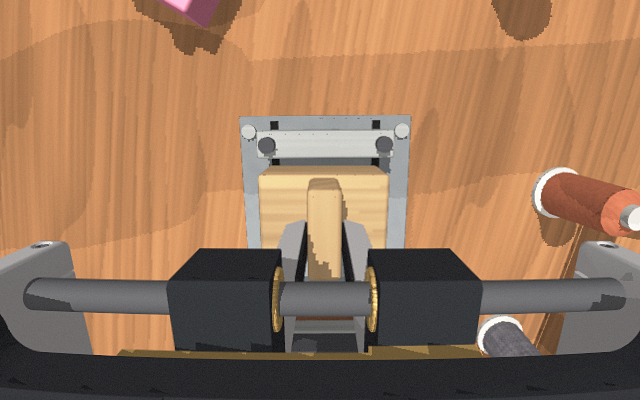

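>>> {"fn": "play_rows", "kwargs": {
  "deltas": [
    [[0,0,2],[0,0,-0.3],255],
    [[0,0,4],[0,0,-0.3],255],
    [[0,0,5],[0,0,-0.3],255],
    [[0,0,5.4],[0,0,-0.3],255],
    [[0,0,5.7],[0,0,-0.3],255],
    [[0,0,5.7],[0,0,-0.3],255]
  ]
}}

```text
clock: 8.85
ee_pos: [0.5167, 0.123, 0.0724]
eef_rot: [-3.128, -0.285, -0.0]
wrist_force: [-0.8, -0.6, -2.4]
opening: 0.207
```

>>> {"fn": "play_rows", "kwargs": {
  "deltas": [
    [[0,0,0.1],[0,0,0],255],
    [[0,0,0.2],[0,0,0],255],
    [[0,0,0.2],[0,0,0],255]
  ]
}}

```text
clock: 9.15
ee_pos: [0.5168, 0.1227, 0.0705]
eef_rot: [3.129, 0.285, 0.001]
wrist_force: [0.9, -0.4, -0.9]
opening: 0.209
```

Touching lightly (the force went from -2.4 to -0.9 N). Releasing.

>>> {"fn": "play_rows", "kwargs": {
  "deltas": [
    [[0,0,0.05],[0,0,0],255],
    [[0,0,0.05],[0,0,0],190],
    [[0,0,0.05],[0,0,0],160],
    [[0,0,0.05],[0,0,0],130],
    [[0,0,0.05],[0,0,0],120],
    [[0,0,0.05],[0,0,0],120],
    [[0,0,-1],[0,0,0],120],
    [[0,0,-4],[0,0,0],120]
  ]
}}

```text
clock: 9.95
ee_pos: [0.5153, 0.1224, 0.1095]
eef_rot: [-3.128, -0.285, 0.006]
wrist_force: [0.9, -0.3, 0.0]
opening: 0.532
```

>>> {"fn": "play_rows", "kwargs": {
  "deltas": [
    [[0,0,-4],[0,0,0],255],
    [[0,0,-8],[0,0,0],255],
    [[0,0,-12],[0,0,0],255],
    [[0,0,-14],[0,0,0],255],
    [[0,0,-14],[0,0,0],255]
  ]
}}

```text
clock: 10.45
ee_pos: [0.5178, 0.1233, 0.2538]
eef_rot: [3.129, 0.285, 0.008]
wrist_force: [0.7, -0.1, -1.1]
opening: 0.14
```

Run:
```python
from h import *
todelta([.5175,.1228,.072],10.1)
c=cam("wrist"); cv2.imwrite("pics/w7.png",c["color"][:,:,::-1])
P=cloud(c).reshape(-1,3)
th=.176;o=np.array([.5425,-.018]);Rm=np.array([[np.cos(th),-np.sin(th)],[np.sin(th),np.cos(th)]])
Q=np.c_[(P[:,:2]-o)@Rm,P[:,2]]
def rect(n,m): print(n,len(m),np.percentile(m,[1,50,99],axis=0).round(4).tolist(),cv2.minAreaRect(m[:,:2].astype(np.float32)*1000))
rect("stop",Q[(Q[:,2]>.045)&(Q[:,2]<.057)&(Q[:,1]>.1745)&(Q[:,1]<.21)&(abs(Q[:,0])<.08)])
rect("form",Q[(Q[:,2]>.054)&(Q[:,2]<.066)&(abs(Q[:,0])<.06)&(abs(Q[:,1]-.143)<.05)])
rect("ridge",Q[(Q[:,2]>.09)&(Q[:,2]<.11)&(abs(Q[:,0])<.06)&(abs(Q[:,1]-.143)<.05)])
c=cam("top"); crop(c,250,140,430,260,4.4,"t2.png")
```

```text
delta cm [-0.12  0.03 18.18] turn [ 0.02 -0.28  0.32] now [0.5178 0.1233 0.2538] clk 10.45 F [ 0.7 -0.1 -1.1]
stop 1587 [[-0.0579, 0.1758, 0.0502], [0.0002, 0.1874, 0.0522], [0.059, 0.1986, 0.0542]] ((0.7321586608886719, 187.13973999023438), (120.16472625732422, 22.515642166137695), 0.40653592348098755)
form 2811 [[-0.0514, 0.1145, 0.056], [0.0002, 0.1478, 0.0602], [0.0531, 0.191, 0.0622]] ((1.2757186889648438, 153.26625061035156), (113.46566772460938, 78.60607147216797), 0.38317418098449707)
ridge 825 [[-0.0098, 0.1157, 0.0973], [-0.0007, 0.1439, 0.1001], [0.0085, 0.1706, 0.102]] ((-0.7801246643066406, 142.99896240234375), (18.505882263183594, 55.70905685424805), 0.4116908609867096)
```

View pics/w7.png

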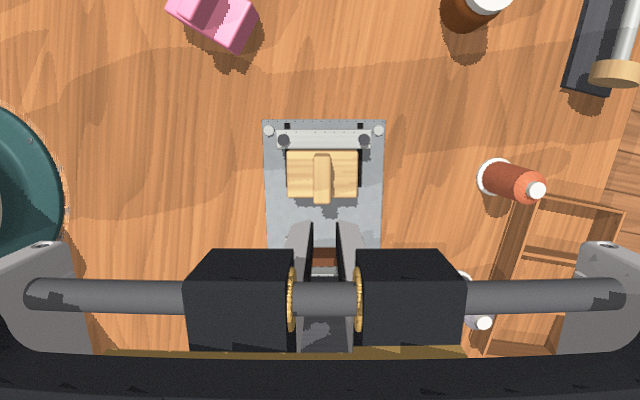

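View pics/t2.png

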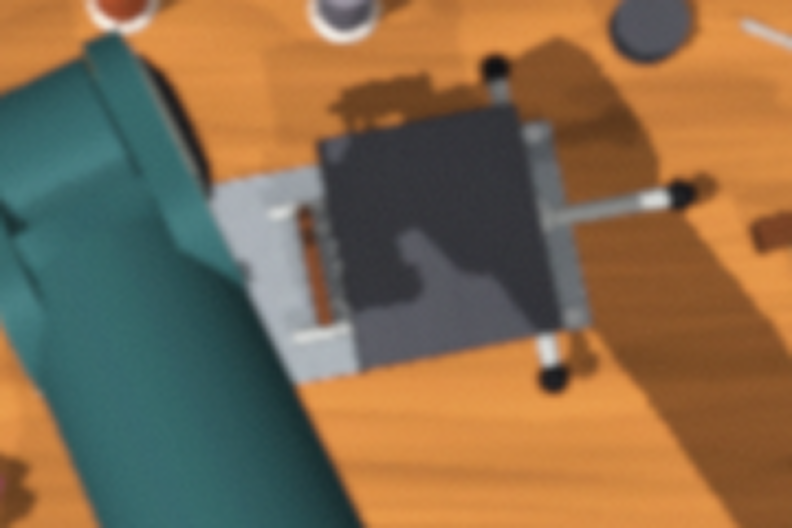

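Run:
```python
from h import *
c=cam("top")
px=[(x/4.4+250-.4,y/4.4+140-.4) for x,y in [(495,69),(682,194),(553,377)]]
B=onz(c,px,.068); print(B.round(4)); ax=(B[0]+B[2])/2; print("axis",ax)
for b in B: d=b-ax; print(np.linalg.norm(d[:2]),np.degrees(np.arctan2(d[1],d[0])))
for th,o in[(.176,(.5425,-.018)),(.18,(.542,-.018))]:
    print(th,np.array([[np.cos(th),-np.sin(th)],[np.sin(th),np.cos(th)]])@[0,-.14]+o)
```

```text
[[ 0.6888 -0.137   0.068 ]
 [ 0.5891 -0.2789  0.068 ]
 [ 0.4493 -0.1757  0.068 ]]
axis [ 0.56902181 -0.15639069  0.068     ]
0.12129752760180984 9.177918546606312
0.12410562192604188 -80.69268805943719
0.12129752760180978 -170.82208145339368
0.176 [ 0.56701299 -0.15583727]
0.18 [ 0.56706414 -0.15573812]
```

```bash
cat >> h.py <<'E'
AX=np.array([.568,-.156])
def sp(al,r=.09,n=.015,z=.055):
    a=np.radians(al);u=np.array([np.cos(a),np.sin(a)]);nn=np.array([-u[1],u[0]])
    p=AX+r*u+n*nn; return [p[0],p[1],z]
E
python3 - <<'E'
from h import *
p=sp(-80.7,.09,.035,.15);print(p)
todelta(p,-80.7)
for d in [3,6,9,12,15,18,21,24]:
    a=np.radians(d); print(d,round(9*np.cos(a)+1.5*np.sin(a)-9,2),round(9*np.sin(a)-1.5*np.cos(a)+1.5,2))
E
```

```text
[np.float64(0.6170842939735407), np.float64(-0.239160880737995), 0.15]
delta cm [ 3.38 37.4   9.98] turn [3.000e-02 3.000e-02 9.111e+01] now [0.5163 0.1226 0.2499] clk 10.6 F [ 0.2 -1.  -0.6]
3 0.07 0.47
6 0.11 0.95
9 0.12 1.43
12 0.12 1.9
15 0.08 2.38
18 0.02 2.85
21 -0.06 3.32
24 -0.17 3.79
```

>>> {"fn": "play_rows", "kwargs": {
  "deltas": [
    [[0,3,0],[0,0,8],255],
    [[1,7,0],[0,0,16],255],
    [[2,12,0],[0,0,24],255],
    [[2.5,17,0],[0,0,32],255],
    [[3,22,0],[0,0,40],255],
    [[3.4,27,1],[0,0,48],255],
    [[3.4,32,2],[0,0,56],255],
    [[3.4,36,3],[0,0,64],255]
  ]
}}

```text
clock: 11.4
ee_pos: [0.6147, -0.2277, 0.2185]
eef_rot: [2.799, -1.425, -0.003]
wrist_force: [0.4, 0.1, -0.2]
opening: 0.007
```

Run:
```python
from h import *
todelta(sp(-80.7,.09,.035,.15),-80.7)
```

```text
delta cm [1.08 0.47 6.85] turn [ 0.1   0.06 26.75] now [ 0.6147 -0.2277  0.2185] clk 11.4 F [ 0.4  0.1 -0.2]
```

>>> {"fn": "play_rows", "kwargs": {
  "deltas": [
    [[0.5,0.2,1],[0,0,8],255],
    [[1,0.3,3],[0,0,16],255],
    [[1,0.4,5],[0,0,24],255],
    [[1,0.5,6.5],[0,0,26.7],255],
    [[1,0.5,6.8],[0,0,26.7],255],
    [[1,0.5,6.8],[0,0,26.7],255]
  ]
}}

```text
clock: 12.0
ee_pos: [0.6166, -0.2359, 0.1513]
eef_rot: [2.403, -2.022, -0.003]
wrist_force: [0.8, 0.3, 0.2]
opening: 0.008
```

Run:
```python
from h import *
todelta(sp(-80.7,.09,.035,.056),-80.7)
c=cam("wrist"); cv2.imwrite("pics/w8.png",c["color"][:,:,::-1])
```

```text
delta cm [ 0.34 -0.    9.53] turn [0.09 0.06 0.54] now [ 0.6166 -0.2359  0.1513] clk 12.0 F [0.8 0.3 0.2]
```

View pics/w8.png

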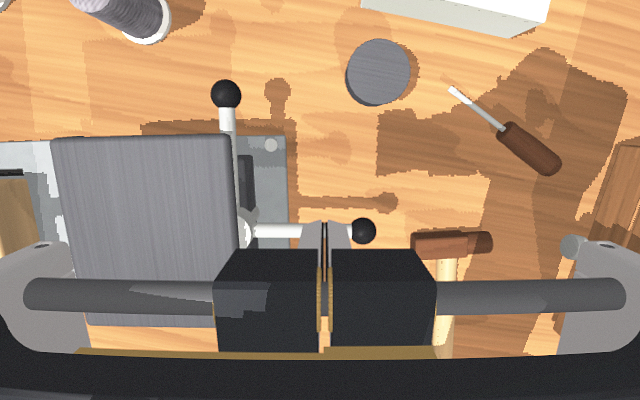

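>>> {"fn": "play_rows", "kwargs": {
  "deltas": [
    [[0.2,0,3],[0,0,0.5],255],
    [[0.2,0,6],[0,0,0.5],255],
    [[0.2,0,8.5],[0,0,0.5],255],
    [[0.2,0,9.4],[0,0,0.5],255],
    [[0.2,0,9.4],[0,0,0.5],255]
  ]
}}

```text
clock: 12.55
ee_pos: [0.6172, -0.2381, 0.0579]
eef_rot: [2.393, -2.035, -0.002]
wrist_force: [-0.2, -0.0, 0.5]
opening: 0.003
```

Run:
```python
from h import *
todelta(sp(-80.7,.09,.015,.056),-80.7)
c=cam("wrist"); cv2.imwrite("pics/w9.png",c["color"][:,:,::-1])
```

```text
delta cm [0.11 2.03 0.19] turn [ 0.05  0.04 -0.05] now [ 0.6172 -0.2381  0.0579] clk 12.55 F [-0.2 -0.   0.5]
```

View pics/w9.png

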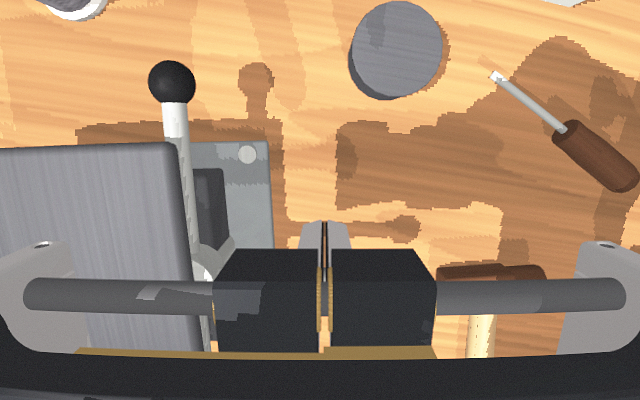

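>>> {"fn": "play_rows", "kwargs": {
  "deltas": [
    [[0,0.7,0],[0,0,0],255],
    [[0,1.3,0],[0,0,0],255],
    [[0,1.7,0],[0,0,0],255],
    [[0,2,0],[0,0,0],255],
    [[0,2.2,0],[0,0,0],255]
  ]
}}

```text
clock: 13.1
ee_pos: [0.5954, -0.2419, 0.0585]
eef_rot: [-2.392, 2.036, -0.0]
wrist_force: [-0.6, 0.8, -0.0]
opening: 0.008
```

Now sweep in arcs.

>>> {"fn": "play_rows", "kwargs": {
  "deltas": [
    [[0.05,0.4,0],[0,0,3],255],
    [[0.1,0.9,0],[0,0,6],255],
    [[0.12,1.4,0],[0,0,9],255],
    [[0.12,1.9,0],[0,0,12],255],
    [[0.08,2.4,0],[0,0,15],255],
    [[0.02,2.85,0],[0,0,18],255],
    [[-0.06,3.3,0],[0,0,21],255],
    [[-0.17,3.8,0],[0,0,24],255]
  ]
}}

```text
clock: 13.9
ee_pos: [0.5578, -0.2461, 0.0583]
eef_rot: [-1.914, 2.491, -0.0]
wrist_force: [0.1, -0.4, -0.4]
opening: 0.002
```

```bash
cat >> h.py <<'E'
def where():
    s=robot.read_state(); M=R.from_rotvec(s["eef_rot"]).as_matrix(); p=s["ee_pos"][:2]-AX
    q=M[:2,:2].T@p*100; print("tool x deg",round(np.degrees(np.arctan2(M[1,0],M[0,0])),1),"axis-rel tool coords cm",q.round(2),"F tool",(M.T@s["wrist_force"]).round(1))
E
python3 - <<'E'
from h import *
where()
c=cam("top"); crop(c,300,120,460,260,5,"t3.png")
E
```

```text
tool x deg -104.9 axis-rel tool coords cm [ 8.97 -1.33] F tool [ 0.4 -0.2  0.4]
```

View pics/t3.png

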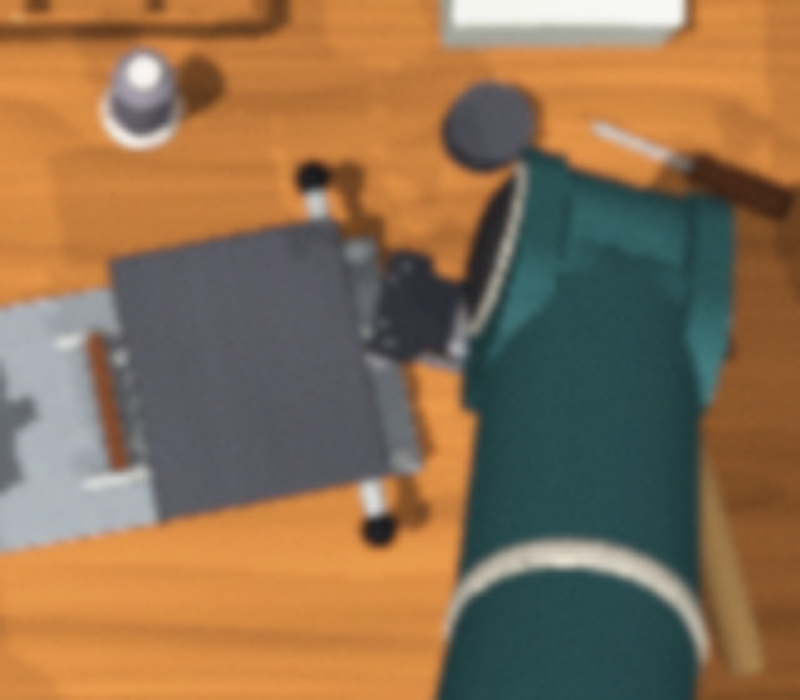

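Run:
```python
from h import *
c=cam("wrist"); cv2.imwrite("pics/w10.png",c["color"][:,:,::-1])
c=cam("scene"); crop(c,180,150,360,285,4.4,"s10.png")
```

```text
(no output)
```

View pics/w10.png

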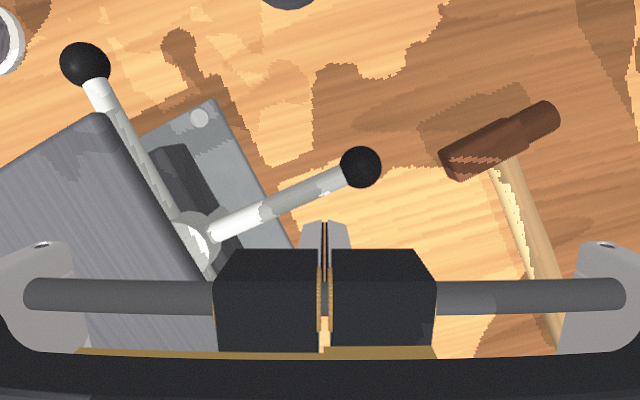

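View pics/s10.png

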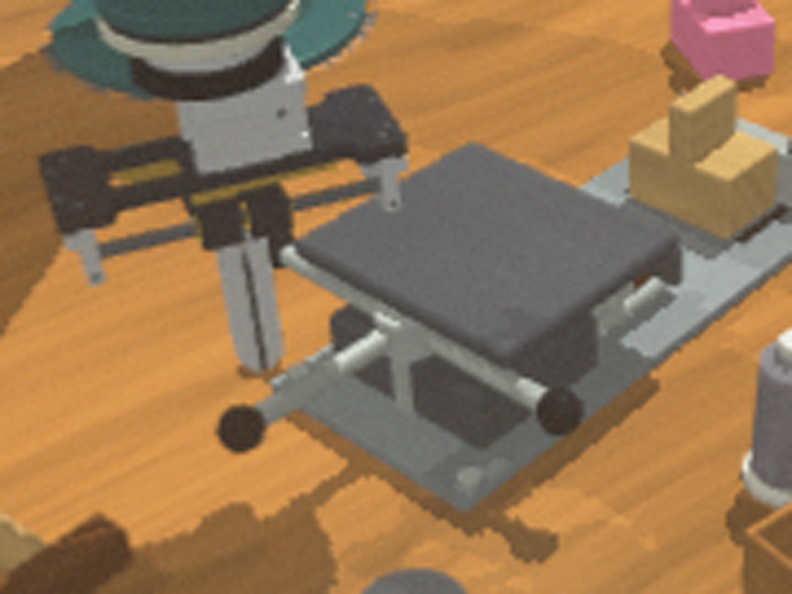

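Run:
```python
from h import *
s=robot.read_state(); print(s["ee_pos"])
c=cam("wrist"); P=cloud(c)
for p in [(360,165),(340,177),(320,186),(300,193),(270,208),(240,222),(195,240),(110,105),(90,60),(324,240),(312,240),(338,240),(312,225),(340,225)]: print(p,P[p[1],p[0]].round(4))
print(proj(c,[s["ee_pos"]]))
```

```text
[ 0.55790064 -0.24611819  0.05832735]
(360, 165) [ 0.5939 -0.277   0.0815]
(340, 177) [ 0.5891 -0.2645  0.0757]
(320, 186) [ 0.5866 -0.2518  0.0745]
(300, 193) [ 0.5857 -0.2393  0.0753]
(270, 208) [ 0.5811 -0.219   0.0738]
(240, 222) [ 0.5775 -0.199   0.075 ]
(195, 240) [ 0.575  -0.1711  0.081 ]
(110, 105) [ 0.6635 -0.1465  0.0738]
(90, 60) [ 0.6889 -0.1463  0.077 ]
(324, 240) [ 0.5661 -0.2488  0.1091]
(312, 240) [ 0.5699 -0.2439  0.1155]
(338, 240) [ 0.5664 -0.2559  0.1146]
(312, 225) [ 0.569  -0.2427  0.0893]
(340, 225) [ 0.5654 -0.2579  0.0902]
[[323.14245787 224.5309493 ]]
```

Run:
```python
from h import *
s=robot.read_state(); M=R.from_rotvec(s["eef_rot"]).as_matrix()
w=cam("wrist"); c=cam("scene")
for o in [(0,0,0),(0,0,-.0188),(.0125,-.008,0),(-.0125,-.008,0),(.0125,-.008,-.02),(0,.008,0)]:
    p=s["ee_pos"]+M@np.array(o); q=proj(c,[p])[0]; print(o,"w",proj(w,[p])[0].round(1),"s",q.round(1),"crop",((q-[180,150])*4.4).round(0))
crop(c,215,185,265,245,10,"s11.png")
Q=(cloud(w).reshape(-1,3)-s["ee_pos"])@M
m=Q[(abs(Q[:,0])<.03)&(abs(Q[:,1])<.03)&(Q[:,2]<.01)&(Q[:,2]>-.08)]
for z in np.arange(-.08,.01,.01):
    k=m[(m[:,2]>=z)&(m[:,2]<z+.01)]
    if len(k): print(round(z,3),len(k),k.min(0).round(4),k.max(0).round(4))
```

```text
(0, 0, 0) w [323.1 224.5] s [240.6 237.8] crop [266. 386.]
(0, 0, -0.0188) w [323.1 234.3] s [239.5 231.9] crop [262. 360.]
(0.0125, -0.008, 0) w [342.2 212.9] s [236.4 241.1] crop [248. 401.]
(-0.0125, -0.008, 0) w [304.1 212.9] s [246.3 238.3] crop [292. 388.]
(0.0125, -0.008, -0.02) w [344.1 222.3] s [235.2 234.8] crop [243. 373.]
(0, 0.008, 0) w [323.1 235.9] s [239.8 236. ] crop [263. 378.]
-0.08 122 [-0.0021 -0.0113 -0.0799] [ 0.0036 -0.0084 -0.07  ]
-0.07 342 [-0.0115 -0.0112 -0.07  ] [ 0.0131  0.0044 -0.06  ]
-0.06 343 [-0.0117 -0.0112 -0.06  ] [ 0.0133 -0.0085 -0.05  ]
-0.05 311 [-0.0116 -0.0108 -0.0499] [ 0.0131 -0.0082 -0.04  ]
-0.04 258 [-0.0114 -0.0107 -0.04  ] [ 0.013  -0.0081 -0.03  ]
-0.03 118 [-0.0091 -0.0295 -0.03  ] [ 0.022  -0.0081 -0.0203]
-0.02 1384 [-0.03 -0.03 -0.02] [ 0.03   -0.0074 -0.01  ]
-0.01 6 [-0.026  -0.0291 -0.0099] [-0.0148 -0.0241 -0.0079]
```

View pics/s11.png

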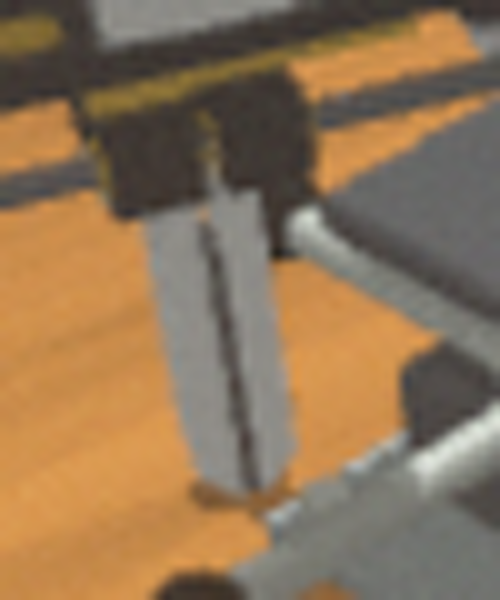

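The visible fingertips end about 19 mm above the reported TCP (wrist depth and the scene view agree). They therefore passed just over the spoke top (0.075), and nothing moved. I'll go back and work 18 mm lower.

Run:
```python
from h import *
todelta(sp(-81,.09,.033,.10),-81)
```

```text
delta cm [-2.05 -5.3  -4.18] turn [-1.000e-02  1.000e-02 -2.371e+01] now [ 0.5582 -0.2461  0.0582] clk 14.2 F [ 0.   0.3 -0.3]
```

>>> {"fn": "play_rows", "kwargs": {
  "deltas": [
    [[0,0,-2],[0,0,0],255],
    [[0,-0.5,-4],[0,0,-6],255],
    [[-1,-3,-4.2],[0,0,-14],255],
    [[-2,-5.3,-4.2],[0,0,-22],255],
    [[-2,-5.3,-3],[0,0,-23.7],255],
    [[-2,-5.3,0],[0,0,-23.7],255],
    [[-2,-5.3,1.8],[0,0,-23.7],255],
    [[-2,-5.3,1.8],[0,0,-23.7],255]
  ]
}}

```text
clock: 15.0
ee_pos: [0.6123, -0.2399, 0.0373]
eef_rot: [2.386, -2.041, -0.007]
wrist_force: [0.0, 0.4, -0.7]
opening: 0.004
```

Run:
```python
from h import *
where(); print(robot.read_state()["ee_pos"])
c=cam("scene"); crop(c,180,150,360,285,4.4,"s12.png")
```

```text
tool x deg -81.1 axis-rel tool coords cm [ 8.98 -3.07] F tool [-0.4 -0.1  0.7]
[ 0.61226366 -0.23991867  0.03728847]
```

View pics/s12.png

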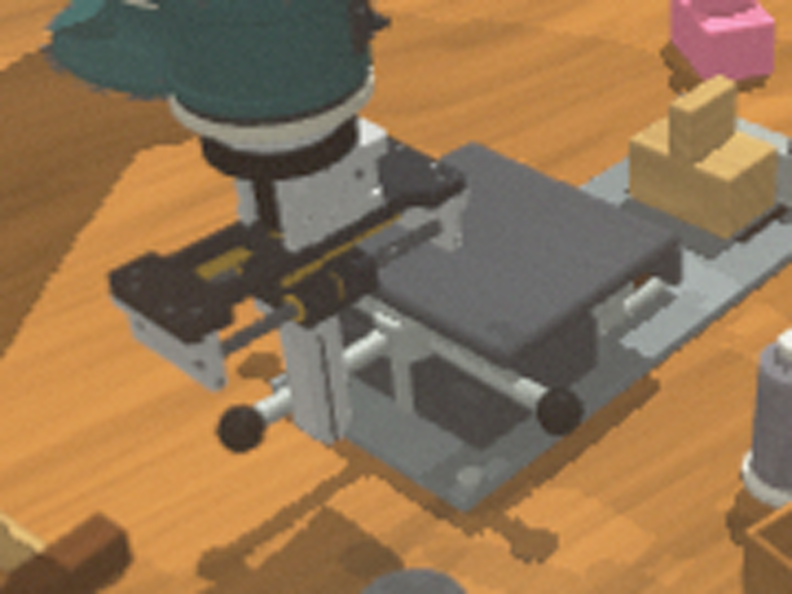

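>>> {"fn": "play_rows", "kwargs": {
  "deltas": [
    [[0,0.5,0],[0,0,0],255],
    [[0,0.9,0],[0,0,0],255],
    [[0,1.2,0],[0,0,0],255],
    [[0,1.4,0],[0,0,0],255],
    [[0,1.5,0],[0,0,0],255],
    [[0,1.6,0],[0,0,0],255],
    [[0,1.7,0],[0,0,0],255]
  ]
}}

```text
clock: 15.75
ee_pos: [0.5982, -0.2432, 0.0407]
eef_rot: [-2.387, 2.042, -0.002]
wrist_force: [4.9, -1.6, 3.2]
opening: 0.007
```

Run:
```python
from h import *
where()
```

```text
tool x deg -81.1 axis-rel tool coords cm [ 9.08 -1.63] F tool [ 2.3 -4.6 -3.2]
```

>>> {"fn": "play_rows", "kwargs": {
  "deltas": [
    [[0.05,0.4,0],[0,0,3],255],
    [[0.1,0.9,0],[0,0,6],255],
    [[0.12,1.4,0],[0,0,9],255],
    [[0.12,1.9,0],[0,0,12],255],
    [[0.08,2.4,0],[0,0,15],255],
    [[0.02,2.85,0],[0,0,18],255],
    [[-0.06,3.3,0],[0,0,21],255],
    [[-0.17,3.8,0],[0,0,24],255]
  ]
}}

```text
clock: 16.55
ee_pos: [0.5601, -0.2471, 0.0405]
eef_rot: [-1.907, 2.495, -0.001]
wrist_force: [4.9, -0.4, 3.2]
opening: 0.003
```

Run:
```python
from h import *
where()
c=cam("wrist"); cv2.imwrite("pics/w13.png",c["color"][:,:,::-1])
```

```text
tool x deg -105.2 axis-rel tool coords cm [ 9.   -1.63] F tool [-0.9 -4.9 -3.2]
```

View pics/w13.png

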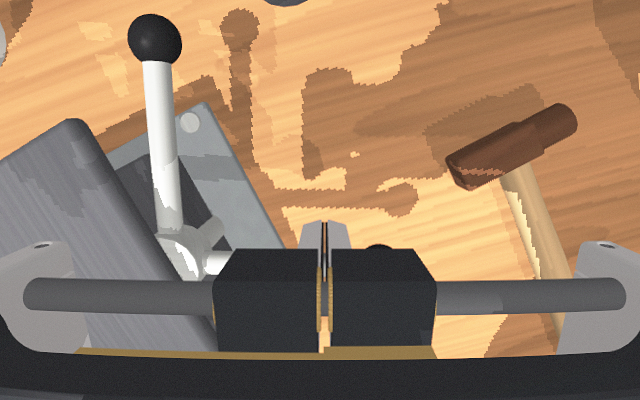

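>>> {"fn": "play_rows", "kwargs": {
  "deltas": [
    [[0.05,0.45,0],[0,0,3],255],
    [[0.1,0.95,0],[0,0,6],255],
    [[0.12,1.43,0],[0,0,9],255],
    [[0.12,1.9,0],[0,0,12],255],
    [[0.08,2.4,0],[0,0,15],255],
    [[0.02,2.85,0],[0,0,18],255],
    [[-0.06,3.3,0],[0,0,21],255],
    [[-0.17,3.8,0],[0,0,24],255]
  ]
}}

```text
clock: 17.4
ee_pos: [0.5239, -0.2356, 0.0404]
eef_rot: [-1.349, 2.836, -0.001]
wrist_force: [4.9, -0.4, 1.9]
opening: 0.005
```

>>> {"fn": "play_rows", "kwargs": {
  "deltas": [
    [[0.05,0.45,0],[0,0,3],255],
    [[0.1,0.95,0],[0,0,6],255],
    [[0.12,1.43,0],[0,0,9],255],
    [[0.12,1.9,0],[0,0,12],255],
    [[0.08,2.4,0],[0,0,15],255],
    [[0.02,2.85,0],[0,0,18],255]
  ]
}}

```text
clock: 18.0
ee_pos: [0.5015, -0.2179, 0.0404]
eef_rot: [-0.888, 3.013, -0.001]
wrist_force: [4.1, -1.4, 1.7]
opening: 0.003
```

Run:
```python
from h import *
where()
```

```text
tool x deg -147.2 axis-rel tool coords cm [ 8.94 -1.6 ] F tool [-2.7 -3.4 -1.7]
```

Run:
```python
from h import *
todelta(sp(-57,.09,.033,.11),-57)
```

```text
delta cm [-12.27  -7.4   -6.95] turn [-5.000e-02 -1.000e-02 -9.015e+01] now [ 0.5015 -0.2179  0.0404] clk 18.0 F [ 4.1 -1.4  1.7]
```

>>> {"fn": "play_rows", "kwargs": {
  "deltas": [
    [[0,-1,0],[0,0,-2],255],
    [[0,-1.5,-3],[0,0,-8],255],
    [[-1,-2,-7],[0,0,-16],255],
    [[-3,-3,-7],[0,0,-24],255],
    [[-5,-4,-7],[0,0,-32],255],
    [[-7,-5,-7],[0,0,-40],255],
    [[-9,-6,-7],[0,0,-48],255],
    [[-11,-7,-7],[0,0,-56],255]
  ]
}}

```text
clock: 18.8
ee_pos: [0.6317, -0.2166, 0.1097]
eef_rot: [2.207, -2.234, -0.002]
wrist_force: [-0.9, -0.5, 0.3]
opening: 0.004
```

Run:
```python
from h import *
todelta(sp(-57,.09,.033,.11),-57)
```

```text
delta cm [-0.33 -1.29 -0.03] turn [  0.09   0.05 -33.71] now [ 0.6317 -0.2166  0.1097] clk 18.8 F [-0.9 -0.5  0.3]
```

>>> {"fn": "play_rows", "kwargs": {
  "deltas": [
    [[-0.3,-0.6,0],[0,0,-8],255],
    [[-0.3,-1.2,0],[0,0,-16],255],
    [[-0.3,-1.3,0],[0,0,-24],255],
    [[-0.3,-1.3,0],[0,0,-32],255],
    [[-0.3,-1.3,0],[0,0,-33.7],255],
    [[-0.3,-1.3,0],[0,0,-33.7],255]
  ]
}}

```text
clock: 19.4
ee_pos: [0.6441, -0.2142, 0.1098]
eef_rot: [2.754, -1.511, -0.002]
wrist_force: [-0.2, -0.2, -0.7]
opening: 0.007
```

Run:
```python
from h import *
todelta(sp(-57,.09,.033,.04),-57); where()
c=cam("wrist"); cv2.imwrite("pics/w14.png",c["color"][:,:,::-1])
```

```text
delta cm [-0.02 -0.09  6.98] turn [ 0.04  0.06 -0.51] now [ 0.6441 -0.2142  0.1098] clk 19.4 F [-0.2 -0.2 -0.7]
tool x deg -57.5 axis-rel tool coords cm [ 8.99 -3.29] F tool [0.1 0.3 0.7]
```

View pics/w14.png

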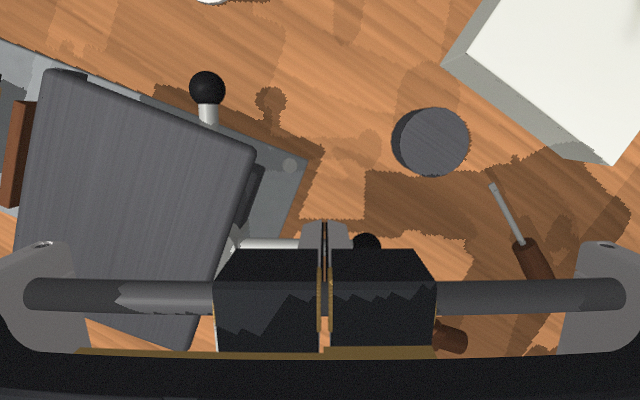

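>>> {"fn": "play_rows", "kwargs": {
  "deltas": [
    [[0,0,3],[0,0,0],255],
    [[0,0,6],[0,0,0],255],
    [[0,0,7],[0,0,0],255],
    [[0,0.2,7],[0,0,0],255],
    [[0,0.8,7],[0,0,0],255],
    [[0,1.3,7],[0,0,0],255],
    [[0,1.6,7],[0,0,0],255],
    [[0,1.9,7],[0,0,0],255]
  ]
}}

```text
clock: 20.25
ee_pos: [0.6291, -0.2247, 0.0412]
eef_rot: [-2.755, 1.509, -0.003]
wrist_force: [4.3, 0.7, 2.0]
opening: 0.005
```

Run:
```python
from h import *
where()
```

```text
tool x deg -57.4 axis-rel tool coords cm [ 9.08 -1.44] F tool [ 1.7 -4.  -2. ]
```

>>> {"fn": "play_rows", "kwargs": {
  "deltas": [
    [[0.05,0.45,0],[0,0,3],255],
    [[0.1,0.95,0],[0,0,6],255],
    [[0.12,1.43,0],[0,0,9],255],
    [[0.12,1.9,0],[0,0,12],255],
    [[0.08,2.4,0],[0,0,15],255],
    [[0.02,2.85,0],[0,0,18],255],
    [[-0.06,3.3,0],[0,0,21],255],
    [[-0.17,3.8,0],[0,0,24],255]
  ]
}}

```text
clock: 21.05
ee_pos: [0.5968, -0.2431, 0.0412]
eef_rot: [-2.379, 2.049, -0.003]
wrist_force: [3.9, 2.6, 2.4]
opening: 0.004
```

>>> {"fn": "play_rows", "kwargs": {
  "deltas": [
    [[0.05,0.45,0],[0,0,3],255],
    [[0.1,0.95,0],[0,0,6],255],
    [[0.12,1.43,0],[0,0,9],255],
    [[0.12,1.9,0],[0,0,12],255],
    [[0.08,2.4,0],[0,0,15],255],
    [[0.02,2.85,0],[0,0,18],255],
    [[-0.06,3.3,0],[0,0,21],255],
    [[-0.17,3.8,0],[0,0,24],255]
  ]
}}

```text
clock: 21.85
ee_pos: [0.5591, -0.2471, 0.0411]
eef_rot: [-1.9, 2.499, -0.003]
wrist_force: [5.1, 1.2, 2.2]
opening: 0.003
```

Run:
```python
from h import *
where(); print(robot.read_state()["ee_pos"],robot.read_state()["joints"].round(2))
```

```text
tool x deg -105.5 axis-rel tool coords cm [ 9.01 -1.57] F tool [-2.6 -4.6 -2.2]
[ 0.55905435 -0.24706829  0.04112293] [ 0.43  0.56 -0.09  1.76  0.06  0.82 -1.53]
```

>>> {"fn": "play_rows", "kwargs": {
  "deltas": [
    [[0.05,0.45,0],[0,0,3],255],
    [[0.1,0.95,0],[0,0,6],255],
    [[0.12,1.43,0],[0,0,9],255],
    [[0.12,1.9,0],[0,0,12],255],
    [[0.08,2.4,0],[0,0,15],255],
    [[0.02,2.85,0],[0,0,18],255],
    [[-0.06,3.3,0],[0,0,21],255],
    [[-0.17,3.8,0],[0,0,24],255]
  ]
}}

```text
clock: 22.65
ee_pos: [0.5229, -0.2358, 0.0411]
eef_rot: [-1.339, 2.839, -0.003]
wrist_force: [6.0, -0.3, 0.7]
opening: 0.005
```

>>> {"fn": "play_rows", "kwargs": {
  "deltas": [
    [[0.05,0.45,0],[0,0,3],255],
    [[0.1,0.95,0],[0,0,6],255],
    [[0.12,1.43,0],[0,0,9],255],
    [[0.12,1.9,0],[0,0,12],255],
    [[0.08,2.4,0],[0,0,15],255],
    [[0.02,2.85,0],[0,0,18],255]
  ]
}}

```text
clock: 23.25
ee_pos: [0.5006, -0.218, 0.0411]
eef_rot: [-0.878, 3.014, -0.002]
wrist_force: [4.6, -1.3, 0.2]
opening: 0.007
```

Run:
```python
from h import *
where()
```

```text
tool x deg -147.5 axis-rel tool coords cm [ 9.02 -1.61] F tool [-3.2 -3.6 -0.2]
```

>>> {"fn": "play_rows", "kwargs": {
  "deltas": [
    [[0,-1,0],[0,0,-2],255],
    [[0,-1.5,-3],[0,0,-8],255],
    [[-1,-2,-7],[0,0,-16],255],
    [[-3,-3,-7],[0,0,-24],255],
    [[-5,-4,-7],[0,0,-32],255],
    [[-7,-5,-7],[0,0,-40],255],
    [[-9,-6,-7],[0,0,-48],255],
    [[-11,-7,-7],[0,0,-56],255]
  ]
}}

```text
clock: 24.05
ee_pos: [0.6307, -0.2173, 0.1106]
eef_rot: [-2.2, 2.242, -0.0]
wrist_force: [0.5, -0.4, 0.7]
opening: 0.007
```

>>> {"fn": "play_rows", "kwargs": {
  "deltas": [
    [[-0.3,-0.6,0],[0,0,-8],255],
    [[-0.3,-1.2,0],[0,0,-16],255],
    [[-0.3,-1.3,0],[0,0,-24],255],
    [[-0.3,-1.3,0],[0,0,-32],255],
    [[-0.3,-1.3,0],[0,0,-33.7],255],
    [[-0.3,-1.3,0],[0,0,-33.7],255]
  ]
}}

```text
clock: 24.65
ee_pos: [0.6428, -0.2149, 0.1104]
eef_rot: [-2.749, 1.519, -0.0]
wrist_force: [0.7, 0.2, 0.6]
opening: 0.008
```

Run:
```python
from h import *
todelta(sp(-57.5,.09,.033,.04),-57.5); where()
c=cam("wrist"); cv2.imwrite("pics/w15.png",c["color"][:,:,::-1])
c=cam("top"); crop(c,250,140,430,260,4.4,"t15.png")
```

```text
delta cm [ 0.01 -0.15  7.04] turn [-0.01  0.   -0.35] now [ 0.6428 -0.2149  0.1104] clk 24.65 F [0.7 0.2 0.6]
tool x deg -57.8 axis-rel tool coords cm [ 8.97 -3.2 ] F tool [ 0.2 -0.7 -0.6]
```

View pics/w15.png

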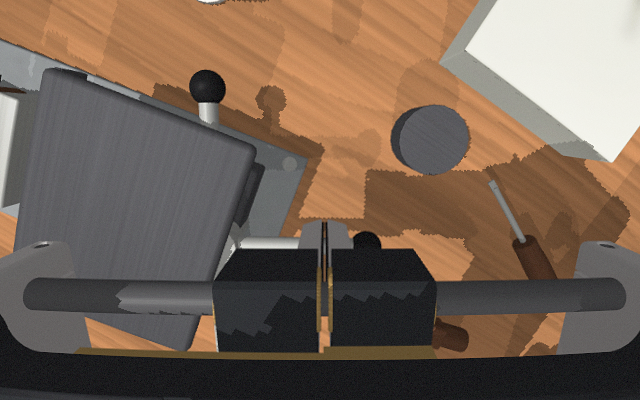

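View pics/t15.png

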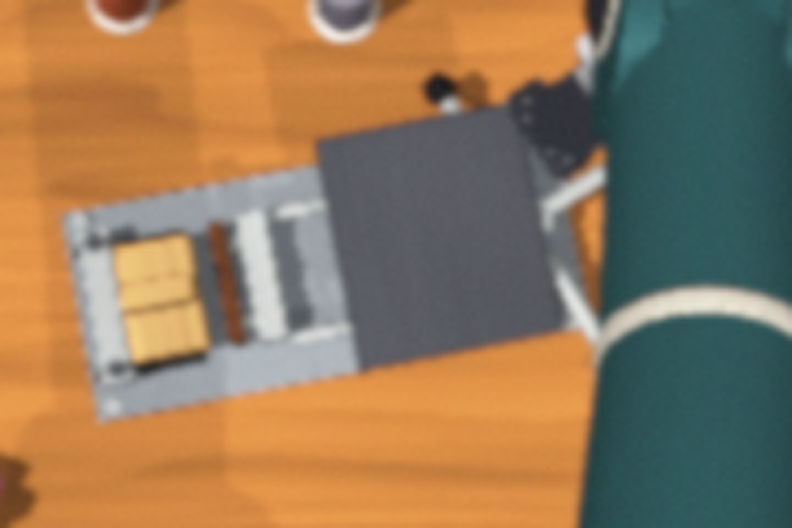

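>>> {"fn": "play_rows", "kwargs": {
  "deltas": [
    [[0,0,3],[0,0,0],255],
    [[0,0,6],[0,0,0],255],
    [[0,0,7],[0,0,0],255],
    [[0,0.2,7],[0,0,0],255],
    [[0,0.7,7],[0,0,0],255],
    [[0,1.2,7],[0,0,0],255],
    [[0,1.5,7],[0,0,0],255],
    [[0,1.8,7],[0,0,0],255]
  ]
}}

```text
clock: 25.55
ee_pos: [0.6283, -0.2247, 0.0412]
eef_rot: [-2.751, 1.516, -0.003]
wrist_force: [5.1, 0.8, 1.9]
opening: 0.004
```

>>> {"fn": "play_rows", "kwargs": {
  "deltas": [
    [[0.05,0.45,0],[0,0,3],255],
    [[0.1,0.95,0],[0,0,6],255],
    [[0.12,1.43,0],[0,0,9],255],
    [[0.12,1.9,0],[0,0,12],255],
    [[0.08,2.4,0],[0,0,15],255],
    [[0.02,2.85,0],[0,0,18],255],
    [[-0.06,3.3,0],[0,0,21],255],
    [[-0.17,3.8,0],[0,0,24],255]
  ]
}}

```text
clock: 26.35
ee_pos: [0.5958, -0.2429, 0.0412]
eef_rot: [-2.373, 2.056, -0.003]
wrist_force: [4.7, 1.8, 3.1]
opening: 0.008
```

Run:
```python
from h import *
where()
c=cam("top"); crop(c,250,140,430,260,4.4,"t16.png")
```

```text
tool x deg -81.8 axis-rel tool coords cm [ 8.99 -1.51] F tool [-1.1 -4.9 -3.1]
```

View pics/t16.png

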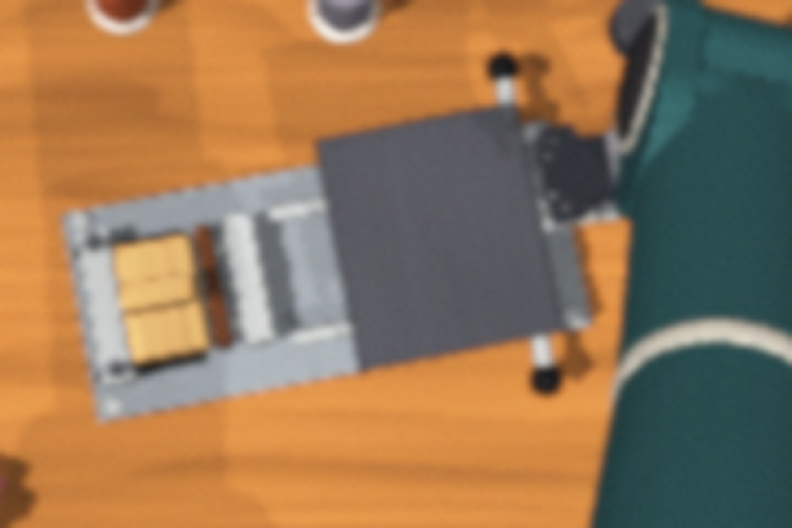

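>>> {"fn": "play_rows", "kwargs": {
  "deltas": [
    [[0.03,0.3,0],[0,0,2],255],
    [[0.07,0.63,0],[0,0,4],255],
    [[0.11,0.95,0],[0,0,6],255],
    [[0.12,1.27,0],[0,0,8],255],
    [[0.13,1.59,0],[0,0,10],255],
    [[0.12,1.9,0],[0,0,12],255]
  ]
}}

```text
clock: 27.0
ee_pos: [0.5759, -0.2472, 0.0402]
eef_rot: [-2.145, 2.295, -0.0]
wrist_force: [5.5, 1.8, 4.2]
opening: 0.007
```

Run:
```python
from h import *
where()
c=cam("top"); crop(c,250,140,430,260,4.4,"t17.png")
for i in range(4): robot.read_camera("top"); where()
```

```text
tool x deg -93.9 axis-rel tool coords cm [ 9.05 -1.4 ] F tool [-2.2 -5.4 -4.2]
tool x deg -93.8 axis-rel tool coords cm [ 9.06 -1.35] F tool [-0.9 -2.1 -1.1]
tool x deg -93.7 axis-rel tool coords cm [ 9.06 -1.34] F tool [ 1.  -2.5 -1.6]
tool x deg -93.7 axis-rel tool coords cm [ 9.06 -1.34] F tool [ 0.8 -1.5 -1.1]
tool x deg -93.7 axis-rel tool coords cm [ 9.05 -1.34] F tool [-0.2 -1.1 -1. ]
```

View pics/t17.png

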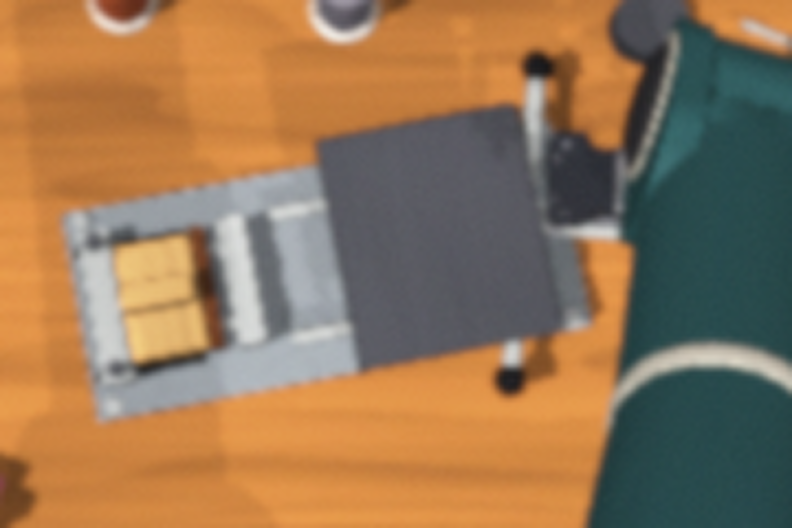

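>>> {"fn": "play_rows", "kwargs": {
  "deltas": [
    [[0.02,0.16,0],[0,0,1],255],
    [[0.03,0.32,0],[0,0,2],255],
    [[0.05,0.47,0],[0,0,3],255],
    [[0.07,0.63,0],[0,0,4],255]
  ]
}}

```text
clock: 27.65
ee_pos: [0.5696, -0.2475, 0.0401]
eef_rot: [2.066, -2.367, -0.0]
wrist_force: [5.3, -0.5, -2.3]
opening: 0.003
```

Run:
```python
from h import *
where()
c=cam("top"); crop(c,250,140,430,260,4.4,"t18.png"); np.save("d18.npy",cloud(c))
```

```text
tool x deg -97.8 axis-rel tool coords cm [ 9.05 -1.4 ] F tool [-0.3 -5.3  2.3]
```

View pics/t18.png

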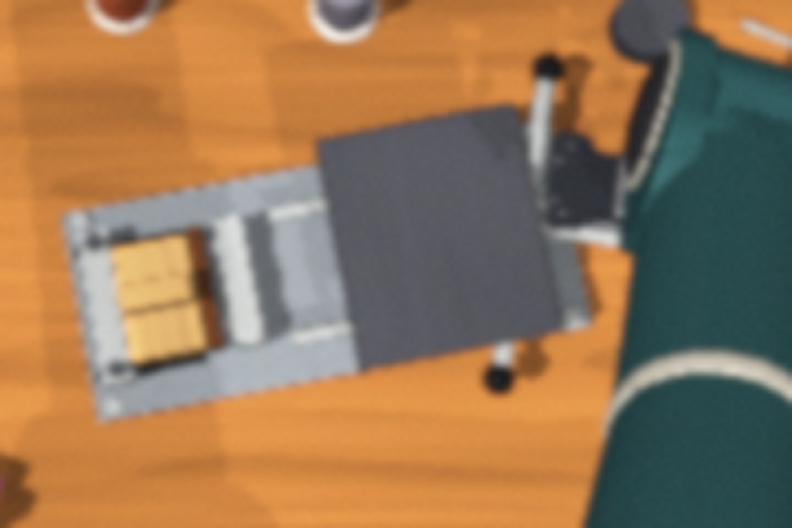

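>>> {"fn": "play_rows", "kwargs": {
  "deltas": [
    [[0.02,0.16,0],[0,0,1],255],
    [[0.03,0.32,0],[0,0,2],255],
    [[0.05,0.47,0],[0,0,3],255],
    [[0.06,0.55,0],[0,0,3.5],255]
  ]
}}

```text
clock: 28.1
ee_pos: [0.5642, -0.2473, 0.0401]
eef_rot: [-1.993, 2.428, -0.0]
wrist_force: [5.4, -0.8, -2.8]
opening: 0.007
```

Run:
```python
from h import *
where()
c=cam("top"); crop(c,260,180,330,240,11,"t19.png"); crop(c,250,140,430,260,4.4,"t19b.png")
```

```text
tool x deg -101.2 axis-rel tool coords cm [ 9.03 -1.4 ] F tool [-0.2 -5.5  2.8]
```

View pics/t19.png

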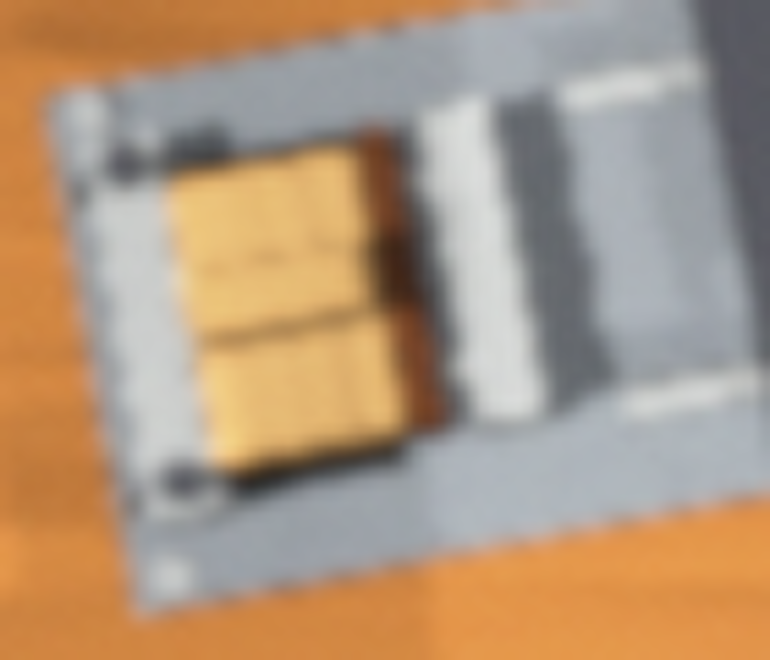

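View pics/t19b.png

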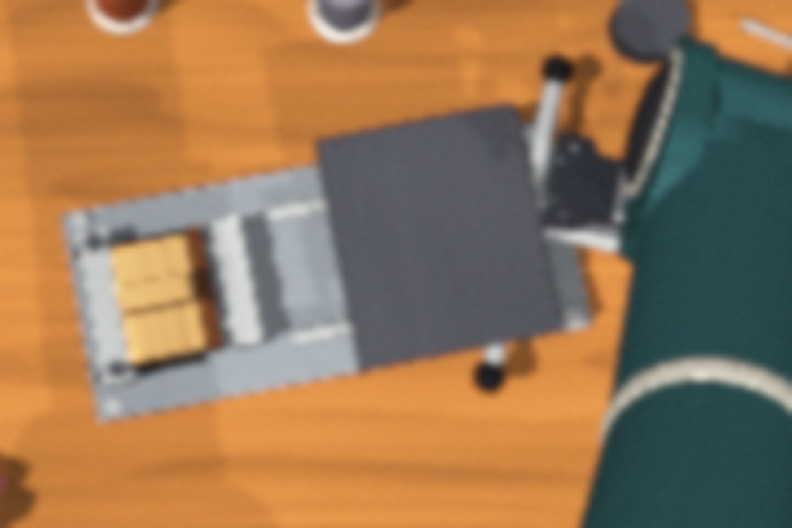

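```bash
cat > prof.py <<'E'
from h import *
def prof(fn,c,x0=250,y0=140,f=4.4):
    i=cv2.imread("pics/"+fn).astype(np.float32)
    th=.181;o=np.array([.542,-.018]);Rm=np.array([[np.cos(th),-np.sin(th)],[np.sin(th),np.cos(th)]])
    ys=np.arange(.05,.2,.0005);xs=np.r_[np.arange(-.04,-.014,.001),np.arange(.014,.04,.001)]
    X,Y=np.meshgrid(xs,ys); W=np.stack([X,Y],-1)@Rm.T+o
    P=np.concatenate([W,np.full(X.shape+(1,),.055)],-1)
    px=proj(c,P).reshape(X.shape+(2,)); m=((px+.5-[x0,y0])*f-.5).astype(np.float32)
    s=cv2.remap(i,m,None,cv2.INTER_LINEAR).mean(1); return ys*1000,s
def edges(ys,s):
    red=s[:,2]-s[:,0]; g=s[:,0]
    # bar: bright blue channel peak
    k=(ys<115)&(ys>55); b=g-0
    return red,b
if __name__=="__main__":
    import sys
    c=cam("top")
    for fn in sys.argv[1:]:
        ys,s=prof(fn,c); red=s[:,2]-s[:,0]
        print(fn); print(" ".join(f"{y:.0f}:{int(r)}/{int(b)}" for y,r,b in zip(ys[50:180:3],red[50:180:3],s[50:180:3,0])))
E
python3 prof.py t16.png t17.png t18.png t19b.png
```

```text
t16.png
75:0/214 77:0/211 78:0/209 80:0/207 81:0/204 83:0/198 84:0/189 86:-1/176 87:-2/159 89:-3/142 90:-3/125 92:-2/111 93:1/100 95:8/90 96:18/79 98:31/67 99:46/56 101:59/47 102:68/41 104:72/40 105:70/42 107:64/47 108:56/53 110:49/60 111:47/66 113:53/72 114:66/79 116:81/87 117:96/95 119:106/103 120:111/109 122:114/114 123:113/116 125:113/116 126:113/114 128:113/112 129:113/111 131:112/110 132:112/110 134:113/111 135:113/112 137:113/114 138:113/115 140:113/115
t17.png
75:0/209 77:0/214 78:0/215 80:0/215 81:0/213 83:0/211 84:0/209 86:0/206 87:0/202 89:-1/196 90:-1/186 92:-2/174 93:-2/159 95:-3/142 96:-2/126 98:0/110 99:4/96 101:13/83 102:26/70 104:41/58 105:55/48 107:66/42 108:73/39 110:77/40 111:80/44 113:83/51 114:88/62 116:95/75 117:103/88 119:109/99 120:113/107 122:114/113 123:114/115 125:113/115 126:113/114 128:113/112 129:113/110 131:112/110 132:113/110 134:113/110 135:113/111 137:113/113 138:114/114 140:113/115
t18.png
75:-1/199 77:0/209 78:0/214 80:0/216 81:0/215 83:0/214 84:0/212 86:0/210 87:0/208 89:0/205 90:0/199 92:-1/191 93:-1/179 95:-2/162 96:-2/144 98:-2/125 99:0/108 101:5/93 102:14/80 104:26/67 105:41/56 107:54/47 108:65/41 110:72/38 111:75/38 113:77/42 114:80/50 116:86/61 117:94/74 119:102/87 120:108/99 122:112/108 123:114/113 125:114/115 126:114/115 128:113/113 129:113/111 131:113/110 132:113/109 134:112/110 135:113/111 137:113/112 138:113/114 140:114/114
t19b.png
75:-1/182 77:0/197 78:0/207 80:0/213 81:0/215 83:0/215 84:0/214 86:0/212 87:0/211 89:0/209 90:0/205 92:0/199 93:-1/190 95:-1/176 96:-2/160 98:-2/140 99:-1/122 101:3/103 102:10/88 104:22/73 105:36/61 107:51/51 108:63/43 110:71/39 111:76/39 113:79/42 114:82/49 116:87/59 117:93/71 119:101/84 120:107/96 122:111/106 123:113/111 125:114/114 126:114/115 128:113/113 129:113/112 131:113/110 132:113/110 134:113/109 135:113/110 137:113/112 138:113/113 140:114/114
```

>>> {"fn": "play_rows", "kwargs": {
  "deltas": [
    [[0.02,0.16,0],[0,0,1],255],
    [[0.03,0.32,0],[0,0,2],255],
    [[0.05,0.47,0],[0,0,3],255],
    [[0.07,0.63,0],[0,0,4],255]
  ]
}}

```text
clock: 28.6
ee_pos: [0.5581, -0.2468, 0.0401]
eef_rot: [-1.907, 2.496, -0.0]
wrist_force: [6.5, -1.4, -3.0]
opening: 0.011
```

```bash
cat >> prof.py <<'E'
def ed(fn,c):
    ys,s=prof(fn,c); red=s[:,2]-s[:,0]; b=s[:,0]
    k=(ys>78)&(ys<112); y=ys[k]
    bar=np.interp(-140,-b[k],y); j=(ys>90)&(ys<110); pad=np.interp(41,red[j],ys[j])
    print(fn,"bar",bar.round(2),"pad",pad.round(2),"gap",(pad-bar).round(2))
E
python3 - <<'E'
from prof import *
where()
c=cam("top"); crop(c,250,140,430,260,4.4,"t20.png")
for f in ["t16.png","t17.png","t18.png","t19b.png","t20.png"]: ed(f,c)
E
```

```text
tool x deg -105.2 axis-rel tool coords cm [ 9.02 -1.43] F tool [-0.3 -6.6  3. ]
t16.png bar 88.7 pad 98.47 gap 9.77
t17.png bar 94.73 pad 103.44 gap 8.71
t18.png bar 96.33 pad 104.96 gap 8.63
t19b.png bar 97.57 pad 105.43 gap 7.86
t20.png bar 98.8 pad 105.51 gap 6.71
```

>>> {"fn": "play_rows", "kwargs": {
  "deltas": [
    [[0.02,0.16,0],[0,0,1],255],
    [[0.03,0.32,0],[0,0,2],255],
    [[0.04,0.4,0],[0,0,2.5],255]
  ]
}}

```text
clock: 28.95
ee_pos: [0.5542, -0.2462, 0.0401]
eef_rot: [-1.852, 2.537, -0.001]
wrist_force: [6.5, -2.2, -4.7]
opening: 0.005
```

Run:
```python
from prof import *
where()
c=cam("top"); crop(c,250,140,430,260,4.4,"t21.png"); ed("t21.png",c); where()
c=cam("top"); crop(c,250,140,430,260,4.4,"t22.png"); ed("t22.png",c); where()
```

```text
tool x deg -107.7 axis-rel tool coords cm [ 9.02 -1.43] F tool [ 0.1 -6.8  4.7]
t21.png bar 99.57 pad 105.51 gap 5.94
tool x deg -107.8 axis-rel tool coords cm [ 9.02 -1.43] F tool [ 0.5 -6.7  3.8]
t22.png bar 99.57 pad 105.53 gap 5.96
tool x deg -107.7 axis-rel tool coords cm [ 9.02 -1.42] F tool [-0.6 -6.9  3.1]
```

>>> {"fn": "play_rows", "kwargs": {
  "deltas": [
    [[0,-0.3,0],[0,0,0],255],
    [[0,-1,0],[0,0,0],255],
    [[0,-1.6,0],[0,0,0],255],
    [[0,-1.6,-2],[0,0,0],255],
    [[0,-1.6,-6],[0,0,0],255],
    [[0,-1.6,-10],[0,0,0],255],
    [[0,-1.6,-14],[0,0,0],255],
    [[0,-1.6,-16],[0,0,0],255]
  ]
}}

```text
clock: 29.85
ee_pos: [0.5703, -0.2514, 0.2038]
eef_rot: [-1.852, 2.535, -0.004]
wrist_force: [0.0, -0.3, -0.5]
opening: 0.006
```

Run:
```python
from prof import *
where()
c=cam("top"); crop(c,250,140,430,260,4.4,"t23.png"); ed("t23.png",c)
P=cloud(c); th=.181;o=np.array([.542,-.018]);Rm=np.array([[np.cos(th),-np.sin(th)],[np.sin(th),np.cos(th)]])
Q=P.reshape(-1,3);Q=np.c_[(Q[:,:2]-o)@Rm,Q[:,2]]
m=Q[(Q[:,2]>.085)&(Q[:,2]<.115)&(abs(Q[:,0])<.05)&(abs(Q[:,1]-.145)<.05)]; print("ridge",len(m),m.mean(0),cv2.minAreaRect(m[:,:2].astype(np.float32)*1000))
c=cam("scene"); crop(c,225,120,425,270,4,"s23.png"); cv2.imwrite("pics/s23full.png",c["color"][:,:,::-1])
```

```text
tool x deg -107.7 axis-rel tool coords cm [ 9.02 -3.12] F tool [ 0.3 -0.1  0.5]
t23.png bar 99.82 pad 104.92 gap 5.11
ridge 109 [-0.00221942  0.14702623  0.10000288] ((-1.483449935913086, 147.59425354003906), (55.20174789428711, 20.429319381713867), 89.80553436279297)
```

View pics/t23.png

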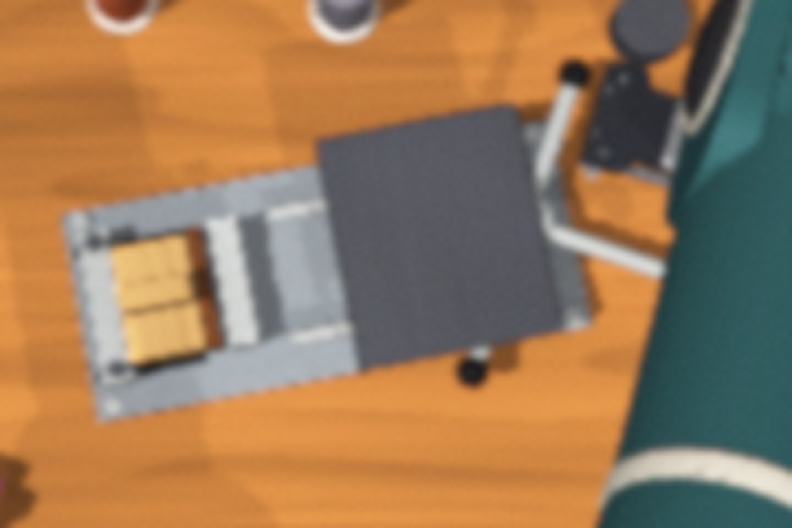

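View pics/s23.png

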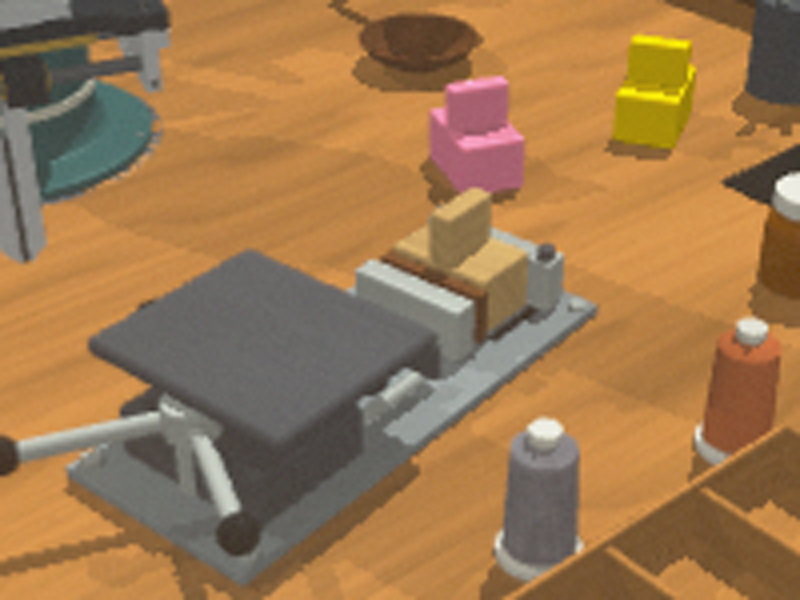

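>>> {"fn": "play_rows", "kwargs": {
  "deltas": [
    [[0,0,-3],[0,0,0],255],
    [[3,-1,-7],[0,0,0],255],
    [[6,-2,-9],[0,0,0],255],
    [[8,-2,-10],[0,0,0],255],
    [[8,-2,-10],[0,0,0],255],
    [[8,-2,-10],[0,0,0],255]
  ]
}}

```text
clock: 30.55
ee_pos: [0.5638, -0.333, 0.2989]
eef_rot: [1.853, -2.537, -0.003]
wrist_force: [0.0, 0.5, -0.4]
opening: 0.002
```

Run:
```python
from prof import *
def ball(fn):
    g=cv2.imread("pics/"+fn).max(2)[335:400,440:580]; m=(g<60).astype(np.uint8); n,l,s,ce=cv2.connectedComponentsWithStats(m); k=1+s[1:,4].argmax(); return (ce[k]+[440,335]).round(2),s[k,4]
c=cam("top"); crop(c,250,140,430,260,4.4,"t24.png"); ed("t24.png",c)
for f in ["t20.png","t21.png","t22.png","t23.png","t24.png"]: print(f,ball(f))
c=cam("scene"); cv2.imwrite("pics/s24.png",c["color"][:,:,::-1]); where()
```

```text
t24.png bar 99.74 pad 105.04 gap 5.3
t20.png (array([479.28, 373.59]), np.int32(358))
t21.png (array([472.66, 370.85]), np.int32(357))
t22.png (array([472.5 , 370.83]), np.int32(361))
t23.png (array([472.47, 370.7 ]), np.int32(370))
t24.png (array([472.56, 370.72]), np.int32(373))
tool x deg -107.6 axis-rel tool coords cm [16.9  -4.96] F tool [-0.5  1.  -1. ]
```

View pics/s24.png

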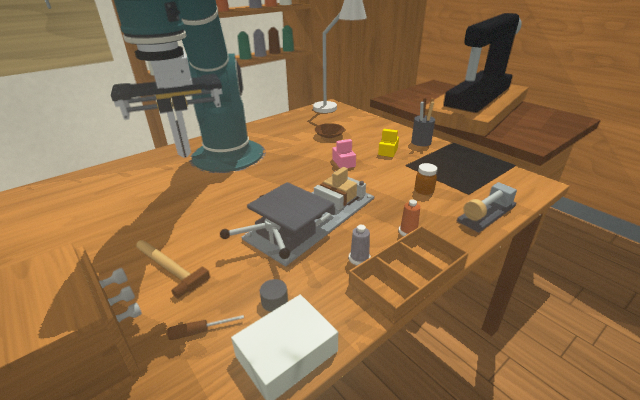

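The wheel hasn't moved since I let go, the form is clamped upright against the stop, and the bystanders are where they were. Handing in.

```bash
python3 -c "
from workcell import robot
print(robot.hand_in())"
```

```text
the job is handed in; nothing more can be done
None
```

The job is handed in. The pale-wood form stands on the press bed, squared up and clamped against the end stop. I wound the jaw up with three spoke pushes (about 3.65 rad) and took the hand away. The hand-in gave no verdict.

**Last checks:**
- **Squeeze:** the last pushing force was about 6.8 N, where 6.5 N was given for half-way. From the pictures I estimate the pad is 3.6 to 4.4 mm in, or about 9 to 11 N. The spread comes from the measured pad gap, which changed from 5.9 to 5.1–5.3 mm after I backed off. I put that down to shadows.
- **Wheel:** it did not move after I let go; the ball stayed within about 0.2 pixel in the enlarged top picture.
- **Form:** it is upright, with the ridge top at 0.100 m, about 2 mm off the press's middle line and within about 0.5° of square.
- **Bystanders:** none looked moved in the last scene picture. I compared them by eye and did not measure them.

**What went wrong on the way:**
- **First grasp:** I lifted before the fingers had closed, so it missed. The form did not move.
- **First wheel sweep:** it passed over the spokes, because the visible fingertips end about 19 mm above the reported TCP. I repeated it 18 mm lower.

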